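# Weighed seedling pot back into the propagator

### The job

The potted seedling with the steel bail has been weighed: take it off the hanging scale's hook, pressing the hook's sprung keeper back with the bail and then lifting the bail out over the hook's nose without wrenching the hook, and set it gently and upright in its empty drip saucer in the propagator. Then lower the propagator's lid fully closed without slamming it. Keep the pot upright throughout and leave the other pots, the petri dishes and the wash bottle where they are.

Things in the scene. Friction and masses are not known exactly. Their poses are not given: they have to be found in the camera images.
- pot: Square black pot with a conifer seedling and steel bail, 0.3 kg, hung by it on the scale's hook, underside 55 mm above the bench. Origin: centre of its underside; z up, y along the bail's bar. Straight sided, 58 x 58 mm (61 mm at the steel band round its top edge), 75 mm tall. Grip it by its +y and -y sides; hook and scale are straight above, so come in leaning, from the stand's -x side.
- pot_bail (a point): Middle of the bail's straight cross bar, on its centre line, 152 mm straight above the pot's origin; axes of the pot. The bail is rigid on the pot: 7 mm round steel, the bar 38 mm long along y; its legs go down outward to y = +-26 mm at 122 mm above the pot's underside, then straight down onto the rim.
- stand: Fixed rod stand that carries the hanging scale and its hook. Origin: on the bench plumb below the hook's seat; z up, +x from the hook to the rod (away from the robot); the hook's nose is on the -x side. Base plate 140 mm wide, 12 mm high, x = -70 to 160 mm; 14 mm rod at x = 130 mm, 490 mm tall; scale 44 x 76 mm, centred at x = 12 mm, from 280 (with its nut) to 387 mm above the bench.
- hook_seat (a point): Where the centre of the bail's bar rests in the hook, 207 mm above the bench; axes of the stand. In mm from here: hook 14 wide (y), nose from x = -18 to -5, a beak turned back over the bar with underside at z = 10, its end a lip at x = 5 to 9 reaching down to z = 7, top of nose and beak at z = 19; seat level from x = -5 to 17; back of the hook at x = 30, its neck above z = 44.
- keeper (a joint): Hook's sprung keeper: tongue 12 mm wide, 44 mm long, pivoted 27 mm towards +x and 40 mm above hook_seat, hanging down and forward; its free end closes the way behind the bail's bar. 0 = shut, end at x = 10 mm; up to 0.40 rad as the end is pressed to +x (2 N to start, 5 N at 0.3 rad); springs back. To free the bar: level (raised 2 mm at most) to x = 14 to 17 mm, up to z = 25 to 32 mm, out to -x.
- propagator: Propagator: black plastic base fixed to the bench, 200 (x) x 360 (y) x 60 mm high, walls and floor 5 mm, three places in a row 105 mm apart along y: one with the empty saucer, two with other pots. Origin: centre of its underside; z up; the lid's hinge is along its +x rim (far from the robot).
- lid (a joint): Angle of the propagator's clear lid with grey frame: 0 = closed, grows as it opens, starts 1.3 to 1.5 rad open. A stiff hinge (0.6 N m) holds it wherever it is left, so it must be pressed down all the way. The lid is a clear box 200 x 360 mm, 122 mm high above its rim; its front panel is 196 mm from the hinge.
- lid_hinge (a point): Middle of the lid's hinge axis, on the +x rim of the propagator's base, 60 mm above the bench; axes of the propagator; the hinge runs along y. When closed, the lid reaches from here towards -x.
- lid_tab (a point): On the lid's lift tab, a grey plate 90 mm wide (y), 7 mm thick, standing out 40 mm at the rim in front of the lid's front panel. The point is on its upper face (as closed), mid-width: when closed 222 mm from the hinge towards -x and 8 mm above it, 26 mm out from the panel. Moves with the lid, axes of the lid (when closed those of the propagator). Pressing this face shuts the lid.
- saucer: The pot's empty drip saucer, fixed in one of the three places of the propagator: white, 100 x 100 mm, floor 4 mm thick, rim 9 mm high and 4 mm thick (92 mm inside). Origin: centre of its underside, 5 mm above the bench; z up.
- pot_b: Another square black pot with a seedling, no bail, 58 mm square, 75 mm tall, loose in the propagator. Origin: centre of its underside.
- pot_c: Like pot_b: a loose pot without a bail, 75 mm tall, in the propagator. Origin: centre of its underside.
- dishes: Three stacked small petri dishes, 60 mm across, 45 mm high together, loose on the bench between stand and propagator. Origin: centre of the underside.
- wash_bottle: White bottle with a red cap, 64 mm across, 170 mm tall, loose on the bench farther back between stand and propagator. Origin: centre of the underside.
- dishes_b: Three stacked petri dishes, 93 mm across, 45 mm high together, loose at the robot's right side of the bench. Origin: centre of the underside.
Things that resemble listed ones, but are neither listed nor needed, are in the scene too. What is shaped like the pot but orange or yellow is not meant.

How it is judged:
By the outcome, as a careful person would: the job done as asked, in the order asked, and still so for the second after the job is handed in, with the robot touching nothing.
It also fails if it takes over 64 s, if anything falls off the work surface, if the arm or the gripper's body presses on something with over 40 N, if the wrist force passes 120 N, or if a joint passes its speed limit or range.

### The arm

A 6-joint arm with a two-finger parallel gripper is mounted at the origin on the work surface. World frame = base frame: x ahead of the robot, y to its left, z up, the work surface at z = 0. Lengths are in m, angles in rad, forces in N, time in s.
With the tool pointing down it reaches from about 0.225 to 0.875 m from the base axis. Payload 3.4 kg.
Tool frame: the origin (TCP) lies at the very end of the fingers, on their centre line; the grasp point (between the pads) lies 19 mm behind it; z points along the fingers, y is the line along which they close (so a half turn about z gives the same grasp; the last joint's range is limited). The gripper opens to 85 mm and grips with 20 to 120 N. Pads are 22 mm wide; open, the fingers measure 114 mm over their backs; the gripper's body (76 mm by 85 mm) begins 54 mm behind the grasp point. The pads swing forward as they close: fully open they stand 13 mm farther back than shut.
Start: joints at [-1.413, 0.276, 1.505, -0, 1.361, -0.121], TCP at [0.158, -0.553, 0.231] pointing down, gripper open.
Joint ranges: [-2.89, 2.89], [-0.75, 2.08], [0.22, 2.7], [-1.18, 4.32], [0.11, 2.71], [-2.7, 2.7]. Speed limits (rad/s): [2.57, 2.57, 3.14, 3.14, 3.14, 3.14].

### API

Orientations are given as a unit quaternion [w, x, y, z].
In Python, from rig import readout, vision, manip gives the robot as it stands.
- The arm moves only by the shell command python3 -m handwheel 'ROWS' [FORCE]. ROWS is JSON, a list of rows, each a list of 3 entries, a list of its own where there are three numbers: the shift along the tool's x, y, z in mm, then the turn, a rotation vector about the tool's x, y, z in units of 6 degrees (1.0 is 6 degrees), then the closure, from -1 (fully open) to 1 (shut), so that 0 is half open. A call has 1 to 20 rows; each row shifts and turns the commanded pose from where the row before left it, along the tool's axes as they then stand; what a row does not reach is not made up. A row lasts 1/8 s, in which the tool goes at most 62.5 mm and 10.7 degrees, less where a joint would pass 70% of its speed; a pose out of reach is approached as far as the arm can. A call is refused whole if a number of a shift passes 62.5 or a number of a turn 1, either way. A call with a gripper value outside its range is refused whole. The fingers move at their own pace and stop on an object; FORCE is the grip in N (left out, the last holds). Time passes only in rows, so rows that do not move let the fingers close. It gives the time, the measured TCP pose, the force, the opening and the grip force at its end, in the units of the state.
- readout.get_state(): the state, without advancing time (a new reading comes with each control period).
- vision.get_image(name): name is "scene" or "side" or "wrist"; returns the picture (420x560x3 uint8, blue, green, red); there is no depth.
- vision.camera_params(name): a dict with "intrinsics" (3x3 intrinsics, pixels), "rvec" (rotation vector, rad) and "tvec" (3), from world to camera coordinates, as OpenCV has them; the wrist camera has in their place "hand_eye" (4x4, takes a point from camera to tool coordinates, whose origin is the TCP and whose axes are the flange's). Camera axes: x right, y down, z forward; pixel columns grow to the right and rows downward; lengths in m; the calibration is good to about 2 mm. The wrist camera is an equidistant fisheye: a pixel r from the principal point sees the ray r / f radians off the axis. A picture is of the moment at which its call begins: read the wrist's pose just before it. camera_params takes no time and is no camera call.
- manip.sign_off(): hands the job in; it is judged then, once.
The state is a dict: "clock": time; "qpos": joint angles; "qd": joint speeds; "effort": joint torques, N m; "position": TCP position; "ee_rot": TCP orientation; "contact_force": force on the tool from outside, world axes, zero at the start; "moment": the same for the moment, N m; "width": finger opening in m; "gripper_force": force on a finger pad.
Only numpy, scipy, OpenCV 4.12 (cv2) and the standard library are available. Lean on these libraries where they do the work, as an engineer would, in place of code of your own. Each camera call takes 0.05 s, during which the arm holds its last target. There are 200 camera calls.

## Working session

There is one attempt and no reset: what is moved stays moved. The work goes in short steps, Python scripts to look and compute and a shell command to move; the robot and the scene stay as the last step left them, time stands still between calls to the robot, and variables do not carry over. Pictures are saved under pics/ and viewed, at most 10 in all, crops included, and the job is handed in when it is done.

```bash
ls; mkdir -p pics; python3 - <<'E'
from rig import readout,vision
import cv2,numpy as np
s=readout.get_state();print(s)
for n in("scene","side","wrist"):
    cv2.imwrite(f"pics/{n}0.png",vision.get_image(n));p=vision.camera_params(n)
    print(n,{k:np.round(v,4).tolist() for k,v in p.items()})
E
```

```text
pics
{'clock': 0.0, 'qpos': array([-1.41297755e+00,  2.76606102e-01,  1.50610201e+00, -2.42937388e-05,
        1.36065670e+00, -1.20990329e-01]), 'qd': array([ 0.00011623,  0.00027211, -0.00139875,  0.00053227,  0.00149053,
       -0.00251002]), 'effort': array([ 7.57626203e-04, -4.16775405e+01, -2.45798081e+01, -2.57470074e-04,
        1.07770687e-02, -1.87559613e-05]), 'position': array([ 0.15815934, -0.5523034 ,  0.23044575]), 'ee_rot': array([-8.85707897e-04,  9.90298169e-01,  1.38955933e-01, -2.81908909e-05]), 'contact_force': array([-0.74069421,  0.04640577, -0.61640511]), 'moment': array([-0.03078781, -0.02401267,  0.024402  ]), 'gripper_force': 0.0, 'width': 0.08527529353688347}
scene {'intrinsics': [[448.8344, 0.0, 275.9528], [0.0, 448.8344, 209.5786], [0.0, 0.0, 1.0]], 'rvec': [2.5285, 1.3573, -0.1974], 'tvec': [-0.2946, -0.4786, 1.5779]}
side {'intrinsics': [[493.0333, 0.0, 282.9846], [0.0, 493.0333, 216.1341], [0.0, 0.0, 1.0]], 'rvec': [1.314, -2.6569, 0.4643], 'tvec': [0.326, 0.5484, 1.6068]}
wrist {'intrinsics': [[325.1923, 0.0, 278.287], [0.0, 325.1923, 207.7178], [0.0, 0.0, 1.0]], 'hand_eye': [[0.0009, -0.9645, -0.2642, 0.0678], [1.0, 0.0008, 0.0006, -0.0008], [-0.0003, -0.2642, 0.9645, -0.1428], [0.0, 0.0, 0.0, 1.0]]}
```

View pics/scene0.png

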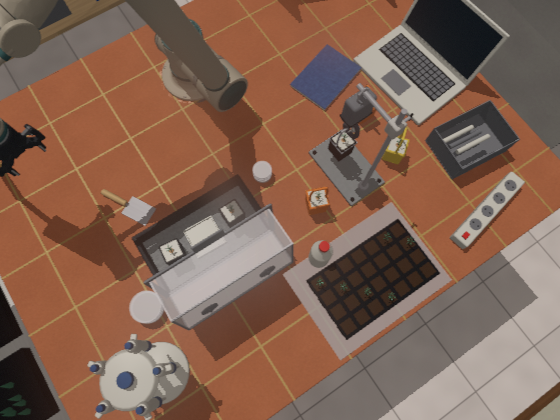

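View pics/side0.png

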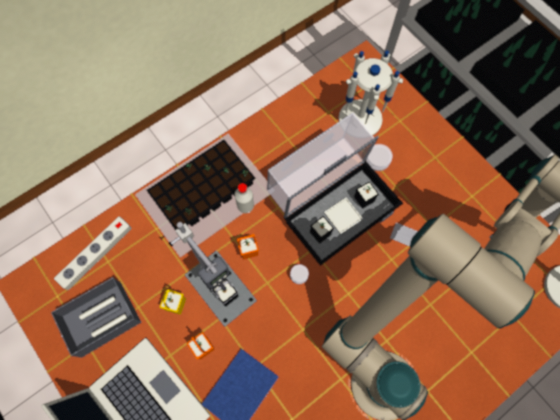

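The scene view shows the black pot on its stand at (342,143) and the propagator at about (205,235), with the white saucer at (203,232) between pots at (172,250) and (232,212). The orange pots at (318,198 in scene; 247,245 and 200,345 in side) and the yellow pot at (395,150 in scene) are look-alikes. The black pot hanging under the scale matches the description. I'll confirm this in an enlarged crop.

```bash
python3 - <<'E'
import cv2,numpy as np
a=cv2.imread("pics/scene0.png");b=cv2.imread("pics/side0.png")
def c(i,x,y,w,h,s): 
    o=cv2.resize(i[y:y+h,x:x+w],None,fx=s,fy=s,interpolation=cv2.INTER_CUBIC)
    for k in range(0,w,20): cv2.line(o,(k*s,0),(k*s,8),(0,255,0),1); cv2.putText(o,str(x+k),(k*s,18),0,.3,(0,255,0),1)
    for k in range(0,h,20): cv2.line(o,(0,k*s),(8,k*s),(0,255,0),1); cv2.putText(o,str(y+k),(10,k*s+3),0,.3,(0,255,0),1)
    return o
top=np.hstack([c(a,305,80,110,130,4)[:,:400],c(b,170,215,100,130,4)])[:520]
cv2.imwrite("pics/c1.png",top)
m=np.hstack([c(a,125,165,180,165,2),c(b,260,100,150,165,2)])
m=np.hstack([c(a,125,165,130,170,3),c(b,275,110,135,170,3)])
cv2.imwrite("pics/c2.png",m); print(top.shape,m.shape)
E
```

```text
(520, 800, 3) (510, 795, 3)
```

View pics/c1.png

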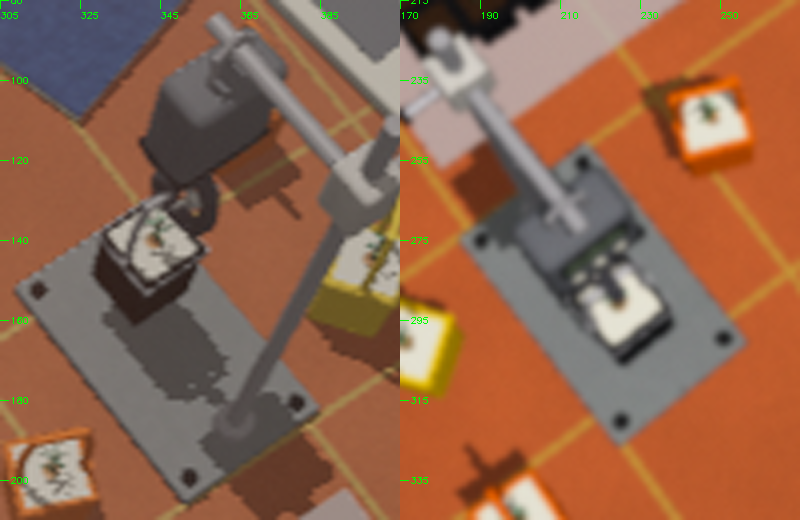

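View pics/c2.png

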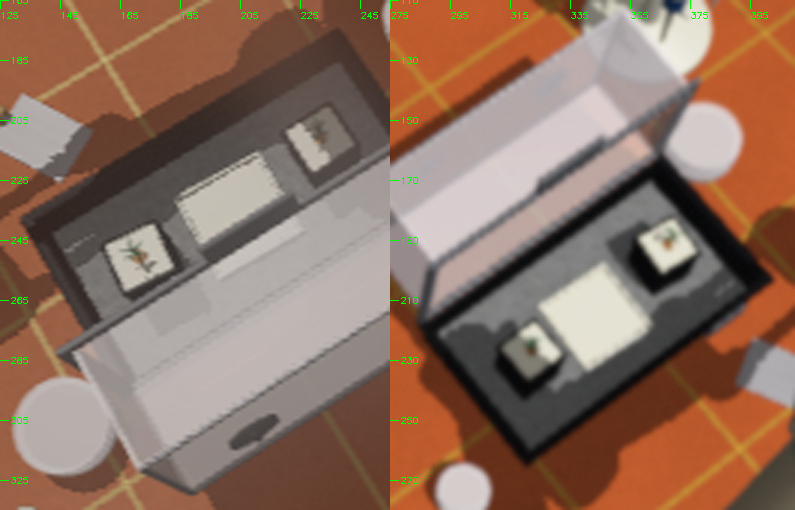

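The crops confirm the black bailed pot, with its band's centre at scene (343.5,140.4) and side (226,292). They also show the grey base plate corners, the saucer corners (side 324,211 / 346,197 / 363,218 / 341,234) and the propagator's front corners (side 320,265 / 402,203).

```bash
cat > h.py <<'E'
from rig import readout,vision
import cv2,numpy as np
from scipy.spatial.transform import Rotation as R
P={n:vision.camera_params(n) for n in("scene","side")}
def ray(n,px):
    p=P[n];M=cv2.Rodrigues(np.array(p["rvec"],float))[0];t=np.array(p["tvec"]).ravel()
    d=M.T@np.linalg.inv(p["intrinsics"])@np.array([*px,1.]);return -M.T@t,d/np.linalg.norm(d)
def plane(n,px,z): c,d=ray(n,px);return c+d*(z-c[2])/d[2]
def tri(rs):
    A=sum(np.eye(3)-np.outer(d,d) for c,d in rs);b=sum((np.eye(3)-np.outer(d,d))@c for c,d in rs);return np.linalg.solve(A,b)
def wray(px,s):
    p=vision.camera_params("wrist");K=np.array(p["intrinsics"]);H=np.array(p["hand_eye"])
    u=np.array([px[0]-K[0,2],px[1]-K[1,2]])/K[0,0];r=np.hypot(*u);d=np.array([*(u/r*np.sin(r)),np.cos(r)])
    w,x,y,z=s["ee_rot"];W=R.from_quat([x,y,z,w]).as_matrix()
    return s["position"]+W@H[:3,3],W@H[:3,:3]@d
E
python3 - <<'E'
from h import *
np.set_printoptions(precision=4,suppress=True)
def sh(n,l,z):
    for p in l: print(n,p,z,plane(n,p,z)[:2])
print("stand");sh("scene",[(308.75,152.5),(351.25,205.75),(384.5,182.5)],.012);sh("side",[(223.75,325.75),(256.25,300.5),(216.25,250.75),(185.5,274.5)],.012)
print("saucer");sh("side",[(324.3,211),(346,197.3),(362.7,218.3),(341,234)],.014);sh("scene",[(183.3,231.7),(212.3,215),(220.7,228.3)],.014)
print("prop");sh("side",[(320,265),(402.3,203.3),(284.3,218.3),(365.7,163.3)],.06);sh("scene",[(133.3,239),(236.7,175)],.06)
print("pot",tri([ray("scene",(343.5,140.4)),ray("side",(226,292.25))]))
print("potb,c",tri([ray("side",(277+0+0+133.5/3*1,232-5)),ray("scene",(231.5,211))]),tri([ray("side",(275+278/3,110+243/3)),ray("scene",(125+142/3,165+258/3))]))
E
```

```text
stand
scene (308.75, 152.5) 0.012 [0.4786 0.1654]
scene (351.25, 205.75) 0.012 [0.7041 0.1729]
scene (384.5, 182.5) 0.012 [0.7    0.3092]
side (223.75, 325.75) 0.012 [0.4668 0.3034]
side (256.25, 300.5) 0.012 [0.4688 0.1666]
side (216.25, 250.75) 0.012 [0.6957 0.1744]
side (185.5, 274.5) 0.012 [0.6902 0.3079]
saucer
side (324.3, 211) 0.014 [ 0.5802 -0.2229]
side (346, 197.3) 0.014 [ 0.5736 -0.3201]
side (362.7, 218.3) 0.014 [ 0.4742 -0.3158]
side (341, 234) 0.014 [ 0.476  -0.2152]
scene (183.3, 231.7) 0.014 [ 0.4843 -0.3138]
scene (212.3, 215) 0.014 [ 0.4877 -0.2106]
scene (220.7, 228.3) 0.014 [ 0.5391 -0.2112]
prop
side (320, 265) 0.06 [ 0.4266 -0.074 ]
side (402.3, 203.3) 0.06 [ 0.424  -0.4486]
side (284.3, 218.3) 0.06 [ 0.6335 -0.0798]
side (365.7, 163.3) 0.06 [ 0.6223 -0.4472]
scene (133.3, 239) 0.06 [ 0.4364 -0.4479]
scene (236.7, 175) 0.06 [ 0.4331 -0.0816]
pot [0.5355 0.2395 0.1167]
potb,c [ 0.5273 -0.1592  0.0728] [ 0.5339 -0.3716  0.0737]
```

```bash
cat >> h.py <<'E'
def pose():
    s=readout.get_state();w,x,y,z=s["ee_rot"];return s["position"],R.from_quat([x,y,z,w])
def lean(a,yaw=0.0):  # tool z = (sin a,0,-cos a) turned by yaw, tool x up/forward
    a=np.radians(a);c,s=np.cos(a),np.sin(a)
    return R.from_euler('z',yaw)*R.from_matrix(np.array([[c,0,s],[0,-1,0],[s,0,-c]]))
def plan(wps,cur=None,g=-1):
    """wps: (pos,R,n). prints rows in tool units"""
    p,r=cur or pose()
    for q,S,n in wps:
        q=np.array(q,float);rv=(r.inv()*S).as_rotvec()/n;d=(q-p)/n
        out=[]
        for k in range(n):
            t=r.inv().apply(d)*1000;out.append([np.round(t,1).tolist(),np.round(np.degrees(rv)/6,2).tolist(),g]);r=r*R.from_rotvec(rv)
        p=q;print(str(out).replace(' ',''))
    return p,r
E
python3 - <<'E'
from h import *
V=lean(0,.03)
plan([((.36,-.25,.32),V,8),((.36,.05,.32),V,6),((.33,.235,.25),lean(50,.03),9)])
E
```

```text
[[[34.7,-29.4,-11.1],[-0.0,0.0,0.3],-1],[[33.7,-30.5,-11.1],[-0.0,0.0,0.3],-1],[[32.8,-31.5,-11.1],[-0.0,0.0,0.3],-1],[[31.8,-32.5,-11.1],[-0.0,0.0,0.3],-1],[[30.7,-33.5,-11.1],[-0.0,0.0,0.3],-1],[[29.7,-34.4,-11.2],[-0.0,0.0,0.3],-1],[[28.6,-35.3,-11.2],[-0.0,0.0,0.3],-1],[[27.5,-36.2,-11.2],[-0.0,0.0,0.3],-1]]
[[[1.5,-50.0,0.0],[-0.0,0.0,-0.0],-1],[[1.5,-50.0,0.0],[-0.0,0.0,-0.0],-1],[[1.5,-50.0,0.0],[-0.0,0.0,-0.0],-1],[[1.5,-50.0,0.0],[-0.0,0.0,-0.0],-1],[[1.5,-50.0,0.0],[-0.0,0.0,-0.0],-1],[[1.5,-50.0,0.0],[-0.0,0.0,-0.0],-1]]
[[[-2.7,-20.6,7.8],[-0.0,0.93,0.0],-1],[[-3.5,-20.6,7.5],[-0.0,0.93,0.0],-1],[[-4.2,-20.6,7.1],[-0.0,0.93,0.0],-1],[[-4.8,-20.6,6.7],[-0.0,0.93,0.0],-1],[[-5.5,-20.6,6.2],[-0.0,0.93,0.0],-1],[[-6.0,-20.6,5.6],[-0.0,0.93,0.0],-1],[[-6.5,-20.6,5.0],[-0.0,0.93,0.0],-1],[[-7.0,-20.6,4.3],[-0.0,0.93,0.0],-1],[[-7.4,-20.6,3.7],[-0.0,0.93,0.0],-1]]
```

```bash
python3 -m handwheel '[[[35,-29,-11],[0,0,0.3],-1],[[34,-30,-11],[0,0,0.3],-1],[[33,-32,-11],[0,0,0.3],-1],[[32,-32,-11],[0,0,0.3],-1],[[31,-34,-11],[0,0,0.3],-1],[[30,-34,-11],[0,0,0.3],-1],[[29,-35,-11],[0,0,0.3],-1],[[28,-36,-11],[0,0,0.3],-1],[[2,-50,0],[0,0,0],-1],[[2,-50,0],[0,0,0],-1],[[2,-50,0],[0,0,0],-1],[[1,-50,0],[0,0,0],-1],[[1,-50,0],[0,0,0],-1],[[1,-50,0],[0,0,0],-1]]'
python3 -m handwheel '[[[-3,-20,8],[0,0.93,0],-1],[[-4,-20,8],[0,0.93,0],-1],[[-4,-20,7],[0,0.93,0],-1],[[-5,-20,7],[0,0.93,0],-1],[[-5,-20,6],[0,0.93,0],-1],[[-6,-21,6],[0,0.93,0],-1],[[-6,-21,5],[0,0.93,0],-1],[[-7,-21,4],[0,0.93,0],-1],[[-7,-21,4],[0,0.93,0],-1],[[0,0,0],[0,0,0],-1],[[0,0,0],[0,0,0],-1]]'
python3 - <<'E'
from h import *
s=readout.get_state();np.set_printoptions(precision=3,suppress=True);print(s["qpos"],s["contact_force"],s["position"]);print(pose()[1].as_matrix())
i=vision.get_image("wrist");np.save("w1.npy",i);import pickle;pickle.dump(s,open("w1.pkl","wb"))
cv2.imwrite("pics/w1.png",cv2.resize(i,(784,588),interpolation=cv2.INTER_CUBIC))
E
```

```text
clock: 1.9
position: [0.3635, 0.0502, 0.3192]
ee_rot: [0.0, 1.0, 0.014, 0.0]
contact_force: [0.4, -0.8, -0.8]
width: 0.0853
gripper_force: 0.0
clock: 3.28
position: [0.3568, 0.1904, 0.2738]
ee_rot: [-0.021, 0.919, 0.029, 0.392]
contact_force: [-0.7, -0.6, 0.2]
width: 0.085
gripper_force: 0.0
[ 0.69  -0.306  2.254 -0.77   0.63   2.704] [-0.707 -0.649  0.203] [0.357 0.19  0.274]
[[ 0.691  0.07   0.72 ]
 [ 0.036 -0.997  0.062]
 [ 0.722 -0.017 -0.691]]
```

View pics/w1.png

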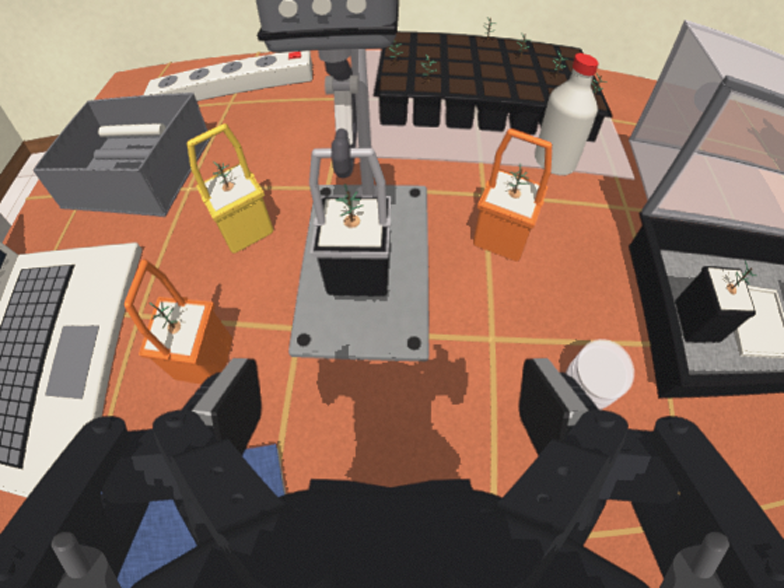

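The wrist view shows the black pot with its bail on the hook, centred at about (350,240), with the orange and yellow look-alikes beside it. Joint 6 is at its limit, so I'll check the wrist kinematics for the grasp.

```bash
python3 - <<'E'
from h import *
np.set_printoptions(precision=3,suppress=True)
s=readout.get_state();q=s["qpos"];p,r=pose()
A=lambda q:R.from_euler('z',q[0])*R.from_euler('y',q[1]+q[2])*R.from_euler('z',q[3])*R.from_euler('y',q[4])*R.from_euler('z',q[5])
C=A(q).inv()*r;print("const now",C.as_matrix())
q0=[-1.413,.2766,1.5061,0,1.3607,-.121];r0=R.from_quat([.9903,.13896,0,-.00089]);C0=A(q0).inv()*r0;print(C0.as_matrix())
def w(T,q1,pit):
    M=(R.from_euler('z',q1)*R.from_euler('y',pit)).inv()*T*C0.inv()
    e=M.as_euler('ZYZ');return e
# fit wrist centre model: start & now
for d in (.2,.25,.3):
  for (qq,rr,pp) in((q0,r0,np.array([.1582,-.5523,.2304])),(q,r,p)):
    W=pp-d*rr.apply([0,0,1]);print(d,W,np.hypot(W[0],W[1]),np.arctan2(W[1],W[0]),qq[0])
for a in(45,50,55):
  for q1 in(.5,.6):
    for pit in(1.5,1.7,1.9,2.1):print(a,q1,pit,w(lean(a,.03),q1,pit))
E
```

```text
const now [[ 0. -1.  0.]
 [ 1.  0. -0.]
 [ 0.  0.  1.]]
[[ 0. -1. -0.]
 [ 1.  0.  0.]
 [-0. -0.  1.]]
0.2 [ 0.158 -0.553  0.43 ] 0.5748632274141313 -1.2919133566276622 -1.413
0.2 [0.213 0.178 0.412] 0.2776464609812253 0.696444767733848 0.6895023171217963
0.25 [ 0.158 -0.553  0.48 ] 0.5749513630699723 -1.291934876322264 -1.413
0.25 [0.177 0.175 0.447] 0.24889797238107547 0.7797657099521079 0.6895023171217963
0.3 [ 0.158 -0.553  0.53 ] 0.5750394989919899 -1.2919563894202568 -1.413
0.3 [0.141 0.172 0.481] 0.2223167906136039 0.8838910632872063 0.6895023171217963
45 0.5 1.5 [-0.404  0.954  2.158]
45 0.5 1.7 [-0.477  0.772  2.27 ]
45 0.5 1.9 [-0.603  0.6    2.432]
45 0.5 2.1 [-0.831  0.448  2.695]
45 0.6 1.5 [-0.472  0.996  2.267]
45 0.6 1.7 [-0.548  0.821  2.391]
45 0.6 1.9 [-0.675  0.657  2.561]
45 0.6 2.1 [-0.889  0.514  2.817]
50 0.5 1.5 [-0.466  0.882  2.196]
50 0.5 1.7 [-0.563  0.707  2.334]
50 0.5 1.9 [-0.73   0.547  2.539]
50 0.5 2.1 [-1.026  0.418  2.872]
50 0.6 1.5 [-0.542  0.93   2.307]
50 0.6 1.7 [-0.641  0.764  2.456]
50 0.6 1.9 [-0.802  0.613  2.664]
50 0.6 2.1 [-1.064  0.492  2.971]
55 0.5 1.5 [-0.536  0.812  2.243]
55 0.5 1.7 [-0.663  0.647  2.412]
55 0.5 1.9 [-0.88   0.502  2.669]
55 0.5 2.1 [-1.242  0.403  3.07 ]
55 0.6 1.5 [-0.619  0.867  2.355]
55 0.6 1.7 [-0.744  0.711  2.532]
55 0.6 1.9 [-0.944  0.577  2.782]
55 0.6 2.1 [-1.25   0.485  3.134]
```

```bash
python3 - <<'E'
from h import *
import pickle
np.set_printoptions(precision=4,suppress=True)
s=pickle.load(open("w1.pkl","rb"))
def wp(px,z): c,d=wray((px[0]/1.4,px[1]/1.4),s);return c+d*(z-c[2])/d[2]
for n,px,z in(("baseFL",(289,357),.012),("FR",(429,357),.012),("BR",(427,186),.012),("potFL",(316,250),.13),("potFR",(390,250),.13),("potBL",(322,198),.13),("potBR",(386,197),.13),("potbotL",(327,296),.055),("botR",(387,296),.055),("bailL",(316,151),.207),("bailR",(378,152),.207),("dish",(602,365),.045)):print(n,wp(px,z))
print("tri potc",tri([wray((353/1.4,222/1.4),s),ray("scene",(343.5,140.4)),ray("side",(226,292.25))]))
plan([((.42,.237,.18),lean(50,.03),6)])
E
```

```text
baseFL [0.4629 0.303  0.012 ]
FR [0.4727 0.1656 0.012 ]
BR [0.6993 0.1734 0.012 ]
potFL [0.509  0.2635 0.13  ]
potFR [0.5121 0.2044 0.13  ]
potBL [0.5653 0.2677 0.13  ]
potBR [0.5688 0.2119 0.13  ]
potbotL [0.5102 0.2648 0.055 ]
botR [0.5136 0.2085 0.055 ]
bailL [0.5409 0.2579 0.207 ]
bailR [0.5408 0.2136 0.207 ]
dish [0.4563 0.002  0.045 ]
tri potc [0.5372 0.2376 0.1273]
[[[-3.8,-6.7,18.9],[-0.07,0.1,0.02],-1],[[-4.0,-6.8,18.8],[-0.07,0.1,0.02],-1],[[-4.2,-7.0,18.7],[-0.07,0.1,0.02],-1],[[-4.4,-7.1,18.6],[-0.07,0.1,0.02],-1],[[-4.7,-7.2,18.5],[-0.07,0.1,0.02],-1],[[-4.9,-7.3,18.4],[-0.07,0.1,0.02],-1]]
```

```bash
python3 -m handwheel '[[[-4,-7,19],[-0.07,0.1,0.02],-1],[[-4,-7,19],[-0.07,0.1,0.02],-1],[[-4,-7,19],[-0.07,0.1,0.02],-1],[[-4,-7,19],[-0.07,0.1,0.02],-1],[[-5,-7,18],[-0.07,0.1,0.02],-1],[[-5,-7,18],[-0.07,0.1,0.02],-1],[[0,0,0],[0,0,0],-1]]'
python3 - <<'E'
from h import *
s=readout.get_state();np.set_printoptions(precision=3,suppress=True);print(s["qpos"],s["position"]);print(pose()[1].as_matrix())
# candidate grasp TCP
a=52;S=lean(a,.045);c=R.from_euler('z',.045)
for hG in(.042,):
    G=np.array([.539,.236,.055])+c.apply([-.008,0,hG]);T=G+.019*S.apply([0,0,1]);B=T-.09*S.apply([0,0,1]);print(T,B);plan([(B,S,5),(T,S,6)])
E
```

```text
clock: 4.2
position: [0.4334, 0.1942, 0.2196]
ee_rot: [-0.028, 0.922, 0.035, 0.385]
contact_force: [-0.3, 0.4, -0.2]
width: 0.0852
gripper_force: 0.0
[ 0.465 -0.134  2.299 -0.872  0.33   2.704] [0.433 0.194 0.22 ]
[[ 0.701  0.087  0.708]
 [ 0.044 -0.996  0.078]
 [ 0.712 -0.024 -0.702]]
[0.546 0.236 0.085] [0.475 0.233 0.141]
[[[-5.0,-6.7,17.6],[-0.09,0.22,0.02],-1],[[-5.5,-6.8,17.4],[-0.09,0.22,0.02],-1],[[-5.9,-7.0,17.2],[-0.09,0.22,0.02],-1],[[-6.3,-7.1,17.0],[-0.09,0.22,0.02],-1],[[-6.7,-7.3,16.8],[-0.09,0.22,0.02],-1]]
[[[-0.0,0.0,15.0],[-0.0,-0.0,-0.0],-1],[[-0.0,0.0,15.0],[-0.0,-0.0,-0.0],-1],[[-0.0,0.0,15.0],[-0.0,-0.0,-0.0],-1],[[-0.0,0.0,15.0],[-0.0,-0.0,-0.0],-1],[[-0.0,0.0,15.0],[-0.0,-0.0,-0.0],-1],[[-0.0,0.0,15.0],[-0.0,-0.0,-0.0],-1]]
```

Joint 6 stays at its limit, so I'll use the half-turned grasp, which is symmetric.

```bash
cat > log.py <<'E'
from rig import readout
import pickle,os
s=readout.get_state();L=pickle.load(open("L.pkl","rb")) if os.path.exists("L.pkl") else []
L.append((s["qpos"],s["position"],s["ee_rot"]));pickle.dump(L,open("L.pkl","wb"));print("q",s["qpos"].round(3))
E
python3 log.py
python3 -m handwheel '[[[-5,0,0],[0,0,-1],-1],[[-5,0,0],[0,0,-1],-1],[[-5,0,0],[0,0,-1],-1],[[-5,0,0],[0,0,-1],-1],[[0,0,0],[0,0,-1],-1],[[0,0,0],[0,0,-1],-1],[[0,0,0],[0,0,-1],-1],[[0,0,0],[0,0,-1],-1],[[0,0,0],[0,0,-1],-1],[[0,0,0],[0,0,-1],-1],[[0,0,0],[0,0,-1],-1],[[0,0,0],[0,0,-1],-1],[[0,0,0],[0,0,-1],-1],[[0,0,0],[0,0,-1],-1],[[0,0,0],[0,0,-1],-1]]' >/dev/null; python3 log.py
python3 -m handwheel '[[[0,0,0],[0,0,-1],-1],[[0,0,0],[0,0,-1],-1],[[0,0,0],[0,0,-1],-1],[[0,0,0],[0,0,-1],-1],[[0,0,0],[0,0,-1],-1],[[0,0,0],[0,0,-1],-1],[[0,0,0],[0,0,-1],-1],[[0,0,0],[0,0,-1],-1]]' >/dev/null; python3 log.py
python3 -m handwheel '[[[0,0,0],[0,0,-1],-1],[[0,0,0],[0,0,-1],-1],[[0,0,0],[0,0,-1],-1],[[0,0,0],[0,0,-1],-1],[[0,0,0],[0,0,-1],-1],[[0,0,0],[0,0,-1],-1],[[0,0,0],[0,0,-1],-1],[[0,0,0],[0,0,0],-1],[[0,0,0],[0,0,0],-1]]'; python3 log.py
python3 - <<'E'
import pickle
from h import *
np.set_printoptions(precision=4,suppress=True)
L=pickle.load(open("L.pkl","rb"))
L+= [(np.array([-1.41297755e+00,2.76606102e-01,1.50610201e+00,-2.4e-05,1.36065670e+00,-1.2099e-01]),np.array([0.15815934,-0.5523034,0.23044575]),np.array([-8.857e-04,9.90298e-01,1.38956e-01,-2.8e-05]))]
s=pickle.load(open("w1.pkl","rb"));L.append((s["qpos"],s["position"],s["ee_rot"]))
Z=lambda a:R.from_euler('z',a).as_matrix()
Y=lambda a:R.from_euler('y',a).as_matrix()
A=[];b=[]
for q,p,_ in L:
    r1=Z(q[0]);r2=r1@Y(q[1]);r3=r2@Y(q[2]);r4=r3@Z(q[3]);r5=r4@Y(q[4])
    A.append(np.column_stack([r1[:,0],r1[:,1],r1[:,2],r2[:,2],r3[:,0],r3[:,2],r4[:,1],r5[:,2]]));b.append(p)
A=np.vstack(A);b=np.hstack(b);x,_,rk,sv=np.linalg.lstsq(A,b,rcond=1e-3);print(x,rk,sv,np.abs(A@x-b).max())
E
```

```text
q [ 0.465 -0.134  2.299 -0.872  0.33   2.704]
q [ 0.479 -0.137  2.344 -0.993  0.31   1.264]
q [ 0.479 -0.137  2.344 -0.993  0.31   0.426]
clock: 8.2
position: [0.4191, 0.1906, 0.2062]
ee_rot: [0.386, -0.035, 0.921, 0.029]
contact_force: [-0.2, 0.1, -0.7]
width: 0.0852
gripper_force: 0.0
q [ 0.479 -0.136  2.344 -0.994  0.31  -0.302]
[ 0.      0.0694  0.1368  0.6297  0.0604  0.4211 -0.      0.3645] 8 [4.8296 3.9076 2.8654 0.9039 0.4955 0.3092 0.1606 0.1069] 1.5611819781380376e-08
```

```bash
cat >> h.py <<'E'
from scipy.optimize import least_squares
LO=np.array([-2.89,-.75,.22,-1.18,.11,-2.7]);HI=np.array([2.89,2.08,2.7,4.32,2.71,2.7])
C0=R.from_matrix([[0,-1,0],[1,0,0],[0,0,1]])
def fk(q):
    Z=lambda a:R.from_euler('z',a)
    Y=lambda a:R.from_euler('y',a)
    r1=Z(q[0]);r2=r1*Y(q[1]);r3=r2*Y(q[2]);r5=r3*Z(q[3])*Y(q[4])
    return r1.apply([0,.0694,.1368])+r2.apply([0,0,.6297])+r3.apply([.0604,0,.4211])+r5.apply([0,0,.3645]),r5*Z(q[5])*C0
def ik(p,S,q0):
    f=lambda q:np.r_[(fk(q)[0]-p)*5,(fk(q)[1].inv()*S).as_rotvec()]
    o=least_squares(f,np.clip(q0,LO+.01,HI-.01),bounds=(LO,HI),xtol=1e-10,ftol=1e-10,gtol=1e-10);return o.x,np.abs(o.fun).max()
FL=R.from_euler('z',np.pi)
E
python3 - <<'E'
from h import *
np.set_printoptions(precision=3,suppress=True)
q0=readout.get_state()["qpos"];c=R.from_euler('z',.045)
for a in(40,45,50,55):
    S=lean(a,.045)*FL
    for nm,off in(("pre",-.09),("grasp",0)):
        for up,dx in ((0,0),(.03,.015)):
            T=np.array([.539,.236,.055])+c.apply([-.008+dx,0,.042+up])+(.019+off)*S.apply([0,0,1]);print(a,nm,up,*ik(T,S,q0))
S0=lambda a:lean(a,.0)*FL
for a in(45,50,55):print("sauc",a,*ik(np.array([.531-.008,-.2655,.009+.042])+.019*S0(a).apply([0,0,1]),S0(a),q0),*ik(np.array([.531-.008,-.2655,.009+.042])+.019*S0(a).apply([0,0,1]),lean(a),q0))
E
```

```text
40 pre 0 [ 0.518  0.101  2.225 -1.057  0.343 -0.167] 5.551115123125783e-16
40 pre 0.03 [ 0.498  0.069  2.156 -0.833  0.39  -0.42 ] 4.163336342344337e-16
40 grasp 0 [ 0.431  0.275  2.174 -1.18   0.244 -0.085] 0.06428284025495369
40 grasp 0.03 [ 0.428  0.245  2.152 -1.18   0.257 -0.099] 0.017687910724053957
45 pre 0 [ 0.534  0.1    2.247 -1.18   0.343 -0.032] 0.06438031384960498
45 pre 0.03 [ 0.529  0.074  2.22  -1.18   0.356 -0.052] 0.018257828666797135
45 grasp 0 [ 0.433  0.268  2.17  -1.18   0.25  -0.086] 0.14159875049349177
45 grasp 0.03 [ 0.428  0.239  2.148 -1.18   0.259 -0.102] 0.09533791912048964
50 pre 0 [ 0.542  0.094  2.251 -1.18   0.35  -0.026] 0.15015674118096622
50 pre 0.03 [ 0.533  0.067  2.225 -1.18   0.358 -0.05 ] 0.10427532107699217
50 grasp 0 [ 0.434  0.261  2.166 -1.18   0.254 -0.087] 0.21892031777764825
50 grasp 0.03 [ 0.427  0.232  2.145 -1.18   0.259 -0.105] 0.17294024467278407
55 pre 0 [ 0.551  0.09   2.253 -1.18   0.359 -0.02 ] 0.23631232686492318
55 pre 0.03 [ 0.537  0.062  2.23  -1.18   0.359 -0.048] 0.19066304939820813
55 grasp 0 [ 0.435  0.254  2.162 -1.18   0.257 -0.089] 0.2962450312457197
55 grasp 0.03 [ 0.426  0.224  2.143 -1.18   0.258 -0.109] 0.25047066451203637
sauc 45 [-0.673  0.332  2.1    0.636  0.32  -2.7  ] 0.30864671976904284 [-0.171  0.393  2.114 -1.18   0.504 -2.7  ] 0.9024903090606425
sauc 50 [-0.66   0.323  2.113  0.664  0.283 -2.7  ] 0.3752585929740469 [-0.18   0.382  2.113 -1.18   0.489 -2.7  ] 0.8851775315913456
sauc 55 [-0.478  0.325  2.179 -1.18   0.11  -0.727] 0.4414956135042602 [-0.19   0.37   2.112 -1.18   0.474 -2.7  ] 0.8678891826683667
```

```bash
python3 - <<'E'
from h import *
np.set_printoptions(precision=3,suppress=True)
c=R.from_euler('z',.045)
def best(T,S):
    o={}
    for q4 in(-.8,.5,2,3,4):
        for q6 in(-2,0,2):
            for q5 in (.3,.8):
                q,e=ik(T,S,[np.arctan2(T[1],T[0]),.2,2.1,q4,q5,q6])
                if e<1e-4:o[tuple(q.round(2))]=1
    return list(o)
for a in(45,50,55,60):
  for nm,F in(("up",R.identity()),("flip",FL)):
    S=lean(a,.045)*F;z=S.apply([0,0,1])
    G=np.array([.539,.236,.055])+c.apply([-.008,0,.042])
    print(a,nm,"G",best(G+.019*z,S),"pre",best(G-.07*z,S),"lift",best(G+.019*z+[.015,0,.03],S))
    for yw in(-.3,0,.3):
      S=lean(a,yw)*F;z=S.apply([0,0,1]);G=np.array([.531,-.2655,.051])+[-.008,0,0];print("    sauc",yw,best(G+.019*z,S),best(G+.019*z+[0,0,.1],S))
E
```

```text
45 up G [(np.float64(0.47), np.float64(0.32), np.float64(2.29), np.float64(4.12), np.float64(0.36), np.float64(-2.21))] pre [] lift []
    sauc -0.3 [(np.float64(-0.79), np.float64(0.42), np.float64(2.38), np.float64(2.38), np.float64(0.5), np.float64(-1.24))] [(np.float64(-0.79), np.float64(0.18), np.float64(2.26), np.float64(1.63), np.float64(0.34), np.float64(-0.42))]
    sauc 0 [(np.float64(-0.94), np.float64(0.44), np.float64(2.3), np.float64(1.75), np.float64(0.62), np.float64(-0.99))] [(np.float64(-0.94), np.float64(0.23), np.float64(2.18), np.float64(1.3), np.float64(0.64), np.float64(-0.44))]
    sauc 0.3 [(np.float64(-1.02), np.float64(0.48), np.float64(2.16), np.float64(1.31), np.float64(0.79), np.float64(-0.86))] [(np.float64(-1.02), np.float64(0.3), np.float64(2.06), np.float64(1.08), np.float64(0.89), np.float64(-0.51))]
45 flip G [(np.float64(0.47), np.float64(0.32), np.float64(2.29), np.float64(4.12), np.float64(0.36), np.float64(0.93))] pre [] lift []
    sauc -0.3 [(np.float64(-0.79), np.float64(0.42), np.float64(2.38), np.float64(2.38), np.float64(0.5), np.float64(
[... 6033 characters left out ...]
 -0.3 [(np.float64(-0.88), np.float64(0.65), np.float64(2.57), np.float64(2.59), np.float64(1.11), np.float64(1.52))] [(np.float64(-0.88), np.float64(0.3), np.float64(2.46), np.float64(2.37), np.float64(0.75), np.float64(1.87))]
    sauc 0 [(np.float64(-1.07), np.float64(0.62), np.float64(2.44), np.float64(2.03), np.float64(1.01), np.float64(1.65))] [(np.float64(-1.07), np.float64(0.34), np.float64(2.35), np.float64(1.78), np.float64(0.89), np.float64(2.08))]
    sauc 0.3 [(np.float64(-1.14), np.float64(0.63), np.float64(2.25), np.float64(1.54), np.float64(1.03), np.float64(1.87))] [(np.float64(-1.14), np.float64(0.41), np.float64(2.18), np.float64(1.38), np.float64(1.07), np.float64(2.21))]
```

```bash
cat >> h.py <<'E'
def jrows(q0,q1,n,g=-1):
    out=[];pr=fk(q0);worst=0;t=[]
    for k in range(1,n+1):
        nx=fk(q0+(q1-q0)*k/n);d=pr[1].inv().apply(nx[0]-pr[0])*1000;rv=np.degrees((pr[1].inv()*nx[1]).as_rotvec())/6
        worst=max(worst,np.abs(rv).max(),np.linalg.norm(d)/62.5);out.append([np.round(d).astype(int).tolist(),np.round(rv,2).tolist(),g]);pr=nx
        t.append(np.r_[nx[0],nx[1].apply([0,0,1])].round(2).tolist())
    print("worst",round(worst,2),"tcp,z",t[::max(1,n//4)]);print(str(out).replace(' ',''));return q1
E
python3 - <<'E'
from h import *
np.set_printoptions(precision=3,suppress=True)
q=readout.get_state()["qpos"];S=lean(55,.045);z=S.apply([0,0,1])
G=np.array([.539,.236,.055])+R.from_euler('z',.045).apply([-.008,0,.042])
pre,e=ik(G-.10*z,S,[.65,.22,2.46,4.06,.62,-2.02]);print(pre,e)
m1=np.array([.3,-.1,2.2,.8,.7,-.9]);m2=np.array([.45,.0,2.3,2.6,.7,-1.45])
jrows(q,m1,18);jrows(m1,m2,12);jrows(m2,pre,10)
E
```

```text
[ 0.702  0.158  2.462  4.207  0.609 -2.132] 1.490799844683366e-11
worst 0.67 tcp,z [[0.42, 0.18, 0.2, 0.69, 0.06, -0.72], [0.39, 0.18, 0.17, 0.58, 0.05, -0.81], [0.36, 0.21, 0.16, 0.45, 0.13, -0.88], [0.34, 0.26, 0.16, 0.34, 0.3, -0.89], [0.34, 0.34, 0.2, 0.28, 0.51, -0.81]]
[[[7,-6,1],[0.15,0.29,0.67],-1],[[8,-5,1],[0.13,0.31,0.66],-1],[[8,-3,1],[0.1,0.33,0.66],-1],[[9,-2,1],[0.07,0.35,0.65],-1],[[9,-1,1],[0.04,0.37,0.64],-1],[[10,1,1],[0.01,0.38,0.64],-1],[[10,2,0],[-0.02,0.4,0.63],-1],[[11,4,0],[-0.05,0.41,0.62],-1],[[11,5,0],[-0.09,0.42,0.61],-1],[[12,7,0],[-0.12,0.43,0.6],-1],[[12,8,-1],[-0.16,0.44,0.58],-1],[[13,10,-1],[-0.19,0.45,0.57],-1],[[13,12,-1],[-0.23,0.46,0.56],-1],[[13,13,-1],[-0.26,0.47,0.54],-1],[[14,15,-2],[-0.3,0.47,0.52],-1],[[14,16,-2],[-0.34,0.47,0.51],-1],[[14,18,-2],[-0.37,0.48,0.49],-1],[[14,19,-2],[-0.41,0.48,0.47],-1]]
worst 0.75 tcp,z [[0.34, 0.38, 0.23, 0.28, 0.64, -0.72], [0.35, 0.45, 0.29, 0.32, 0.79, -0.52], [0.38, 0.48, 0.35, 0.43, 0.84, -0.32], [0.44, 0.47, 0.39, 0.59, 0.79, -0.16]]
[[[26,20,4],[-0.56,0.65,0.65],-1],[[23,20,4],[-0.58,0.6,0.66],-1],[
[... 187 characters left out ...]
],-1],[[5,22,2],[-0.7,0.21,0.72],-1],[[2,23,1],[-0.72,0.15,0.72],-1],[[0,23,0],[-0.73,0.09,0.71],-1],[[-3,24,0],[-0.75,0.03,0.7],-1]]
worst 0.77 tcp,z [[0.48, 0.42, 0.39, 0.75, 0.65, -0.1], [0.5, 0.39, 0.36, 0.84, 0.53, -0.15], [0.51, 0.35, 0.31, 0.89, 0.39, -0.25], [0.5, 0.3, 0.25, 0.9, 0.24, -0.37], [0.47, 0.25, 0.19, 0.86, 0.1, -0.51]]
[[[-16,16,0],[-0.67,-0.22,0.59],-1],[[-20,16,-1],[-0.67,-0.32,0.57],-1],[[-23,17,-2],[-0.67,-0.4,0.54],-1],[[-26,17,-3],[-0.67,-0.48,0.51],-1],[[-29,17,-4],[-0.66,-0.55,0.48],-1],[[-32,18,-4],[-0.65,-0.61,0.44],-1],[[-34,18,-5],[-0.64,-0.66,0.41],-1],[[-36,19,-5],[-0.63,-0.71,0.38],-1],[[-38,19,-5],[-0.62,-0.74,0.35],-1],[[-39,20,-5],[-0.61,-0.77,0.33],-1]]
```

```bash
python3 - <<'E'
from h import *
import pickle
s=pickle.load(open("w1.pkl","rb"))
for n,px,z in(("orange1",(178,322),.075),("orange1bot",(180,372),0),("lapt",(140,245),.02),("lapt2",(70,490),.02)):
    c,d=wray((px[0]/1.4,px[1]/1.4),s);print(n,(c+d*(z-c[2])/d[2]).round(3))
q=readout.get_state()["qpos"];S=lean(55,.045);z=S.apply([0,0,1])
G=np.array([.539,.236,.055])+R.from_euler('z',.045).apply([-.008,0,.042])
pre,e=ik(G-.10*z,S,[.65,.22,2.46,4.06,.62,-2.02])
m1=np.array([-.1,-.3,2.25,.8,.7,-.9]);m2=np.array([.05,-.3,2.4,2.6,.7,-1.45]);m3=np.array([.5,-.1,2.5,4.0,.65,-2.0])
jrows(q,m1,16);jrows(m1,m2,12);jrows(m2,m3,10);jrows(m3,pre,5)
E
```

```text
orange1 [0.46  0.396 0.075]
orange1bot [0.437 0.422 0.   ]
lapt [0.586 0.521 0.02 ]
lapt2 [0.284 0.513 0.02 ]
worst 0.94 tcp,z [[0.42, 0.17, 0.2, 0.69, 0.05, -0.72], [0.4, 0.13, 0.19, 0.6, -0.0, -0.8], [0.37, 0.13, 0.19, 0.51, 0.09, -0.85], [0.38, 0.17, 0.22, 0.52, 0.27, -0.81]]
[[[4,-18,-1],[0.31,0.24,0.94],-1],[[4,-16,-1],[0.26,0.25,0.94],-1],[[4,-14,-1],[0.22,0.27,0.94],-1],[[4,-11,-1],[0.17,0.28,0.93],-1],[[4,-9,-2],[0.11,0.29,0.92],-1],[[5,-6,-2],[0.06,0.3,0.91],-1],[[5,-3,-2],[-0.0,0.31,0.9],-1],[[5,0,-3],[-0.06,0.32,0.89],-1],[[5,2,-3],[-0.12,0.33,0.87],-1],[[5,5,-4],[-0.19,0.34,0.85],-1],[[6,8,-4],[-0.25,0.34,0.83],-1],[[6,11,-5],[-0.32,0.35,0.8],-1],[[6,14,-5],[-0.38,0.35,0.77],-1],[[7,17,-6],[-0.45,0.35,0.73],-1],[[7,20,-6],[-0.51,0.35,0.69],-1],[[7,23,-7],[-0.57,0.35,0.65],-1]]
worst 0.76 tcp,z [[0.41, 0.23, 0.29, 0.61, 0.47, -0.64], [0.42, 0.28, 0.36, 0.68, 0.6, -0.42], [0.44, 0.29, 0.43, 0.77, 0.61, -0.19], [0.47, 0.26, 0.48, 0.86, 0.5, 0.01]]
[[[27,19,1],[-0.6,0.66,0.64],-1],[[25,19,1],[-0.62,0.61,0.65],-1],[[22,19,0],[-0.64,0.57,0.67],-1],[[20,20,0],[-0.65,0.52,0.68],-
[... 516 characters left out ...]
,6,1],[-0.38,-0.19,0.6],-1],[[-15,6,0],[-0.38,-0.27,0.57],-1],[[-19,6,0],[-0.38,-0.34,0.54],-1],[[-22,6,-1],[-0.38,-0.41,0.51],-1],[[-25,6,-2],[-0.38,-0.48,0.47],-1],[[-27,7,-2],[-0.38,-0.54,0.42],-1],[[-29,7,-3],[-0.38,-0.59,0.38],-1],[[-31,8,-4],[-0.39,-0.63,0.34],-1],[[-33,9,-4],[-0.39,-0.66,0.29],-1]]
worst 0.57 tcp,z [[0.47, 0.16, 0.27, 0.93, 0.01, -0.37], [0.47, 0.18, 0.24, 0.9, 0.02, -0.43], [0.46, 0.2, 0.21, 0.88, 0.03, -0.48], [0.46, 0.22, 0.18, 0.85, 0.03, -0.53], [0.45, 0.23, 0.15, 0.82, 0.04, -0.57]]
[[[-28,-15,10],[0.06,-0.57,-0.26],-1],[[-29,-15,9],[0.05,-0.56,-0.29],-1],[[-29,-15,9],[0.04,-0.55,-0.31],-1],[[-29,-15,9],[0.04,-0.54,-0.33],-1],[[-29,-16,9],[0.02,-0.53,-0.35],-1]]
```

```bash
python3 - <<'E'
from h import *
q=readout.get_state()["qpos"];S=lean(55,.045);z=S.apply([0,0,1])
G=np.array([.539,.236,.055])+R.from_euler('z',.045).apply([-.008,0,.042])
pre,e=ik(G-.10*z,S,[.65,.22,2.46,4.06,.62,-2.02])
m1=np.array([-.4,-.3,2.25,.7,.7,-.9]);m2=np.array([-.3,-.35,2.4,2.6,.7,-1.45]);m3=np.array([.25,-.12,2.5,4.0,.65,-2.0])
jrows(q,m1,18);jrows(m1,m2,12);jrows(m2,m3,11);jrows(m3,pre,7)
E
```

```text
worst 0.9 tcp,z [[0.42, 0.17, 0.2, 0.7, 0.04, -0.72], [0.41, 0.09, 0.19, 0.61, -0.06, -0.79], [0.39, 0.06, 0.19, 0.53, -0.05, -0.84], [0.39, 0.06, 0.2, 0.52, 0.05, -0.85], [0.42, 0.06, 0.24, 0.61, 0.16, -0.77]]
[[[1,-24,1],[0.39,0.19,0.9],-1],[[1,-22,1],[0.36,0.19,0.9],-1],[[1,-20,1],[0.32,0.2,0.9],-1],[[0,-18,1],[0.28,0.2,0.9],-1],[[0,-16,0],[0.24,0.21,0.9],-1],[[0,-13,0],[0.19,0.21,0.9],-1],[[-1,-11,0],[0.14,0.21,0.89],-1],[[-1,-9,-1],[0.09,0.22,0.89],-1],[[-1,-6,-1],[0.04,0.22,0.88],-1],[[-1,-3,-2],[-0.02,0.22,0.87],-1],[[-1,-1,-2],[-0.07,0.22,0.85],-1],[[-1,2,-3],[-0.13,0.21,0.84],-1],[[-2,5,-3],[-0.19,0.21,0.82],-1],[[-2,7,-4],[-0.25,0.21,0.8],-1],[[-2,10,-5],[-0.31,0.2,0.77],-1],[[-2,13,-5],[-0.36,0.19,0.74],-1],[[-2,16,-6],[-0.42,0.19,0.71],-1],[[-2,18,-6],[-0.48,0.18,0.68],-1]]
worst 0.87 tcp,z [[0.44, 0.08, 0.28, 0.69, 0.24, -0.68], [0.48, 0.13, 0.35, 0.82, 0.36, -0.45], [0.5, 0.14, 0.43, 0.92, 0.34, -0.19], [0.51, 0.09, 0.5, 0.98, 0.19, 0.04]]
[[[27,22,-1],[-0.69,0.66,0.7],-1],[[25,22,-1],[-0.71,0.62,0.71],-1],[[23,23,-1],[-0.73,0.57,0.72],-1],[[21,23,-2],[-0.75,0.53,0.73],
[... 743 characters left out ...]
,-0.49,0.41],-1],[[-27,2,-2],[-0.26,-0.53,0.37],-1],[[-29,3,-3],[-0.27,-0.58,0.33],-1],[[-31,3,-3],[-0.27,-0.61,0.28],-1],[[-32,4,-4],[-0.28,-0.64,0.24],-1]]
worst 0.61 tcp,z [[0.49, 0.05, 0.28, 0.92, -0.19, -0.35], [0.49, 0.08, 0.26, 0.91, -0.15, -0.39], [0.49, 0.11, 0.24, 0.9, -0.1, -0.43], [0.48, 0.15, 0.22, 0.88, -0.06, -0.47], [0.47, 0.17, 0.2, 0.86, -0.03, -0.5], [0.46, 0.2, 0.18, 0.84, 0.01, -0.54], [0.45, 0.23, 0.15, 0.82, 0.04, -0.57]]
[[[-26,-26,2],[0.36,-0.48,-0.31],-1],[[-26,-27,2],[0.35,-0.47,-0.33],-1],[[-26,-27,2],[0.34,-0.46,-0.36],-1],[[-26,-27,1],[0.33,-0.44,-0.38],-1],[[-26,-27,1],[0.32,-0.43,-0.41],-1],[[-26,-27,1],[0.3,-0.42,-0.43],-1],[[-26,-27,1],[0.29,-0.4,-0.45],-1]]
```

```bash
python3 -m handwheel '[[[1,-24,1],[0.39,0.19,0.9],-1],[[1,-22,1],[0.36,0.19,0.9],-1],[[1,-20,1],[0.32,0.2,0.9],-1],[[0,-18,1],[0.28,0.2,0.9],-1],[[0,-16,0],[0.24,0.21,0.9],-1],[[0,-13,0],[0.19,0.21,0.9],-1],[[-1,-11,0],[0.14,0.21,0.89],-1],[[-1,-9,-1],[0.09,0.22,0.89],-1],[[-1,-6,-1],[0.04,0.22,0.88],-1],[[-1,-3,-2],[-0.02,0.22,0.87],-1],[[-1,-1,-2],[-0.07,0.22,0.85],-1],[[-1,2,-3],[-0.13,0.21,0.84],-1],[[-2,5,-3],[-0.19,0.21,0.82],-1],[[-2,7,-4],[-0.25,0.21,0.8],-1],[[-2,10,-5],[-0.31,0.2,0.77],-1],[[-2,13,-5],[-0.36,0.19,0.74],-1],[[-2,16,-6],[-0.42,0.19,0.71],-1],[[-2,18,-6],[-0.48,0.18,0.68],-1]]'; python3 log.py
python3 -m handwheel '[[[27,22,-1],[-0.69,0.66,0.7],-1],[[25,22,-1],[-0.71,0.62,0.71],-1],[[23,23,-1],[-0.73,0.57,0.72],-1],[[21,23,-2],[-0.75,0.53,0.73],-1],[[18,24,-2],[-0.77,0.48,0.74],-1],[[16,24,-3],[-0.79,0.43,0.75],-1],[[13,25,-3],[-0.8,0.38,0.75],-1],[[11,26,-4],[-0.82,0.32,0.76],-1],[[8,26,-4],[-0.83,0.27,0.76],-1],[[6,27,-5],[-0.84,0.21,0.76],-1],[[3,28,-6],[-0.85,0.16,0.76],-1],[[1,29,-6],[-0.87,0.1,0.76],-1],[[0,0,0],[0,0,0],-1]]'; python3 log.py
python3 - <<'E'
from h import *
q=readout.get_state()["qpos"];S=lean(55,.045);z=S.apply([0,0,1])
G=np.array([.539,.236,.055])+R.from_euler('z',.045).apply([-.008,0,.042])
pre,e=ik(G-.10*z,S,[.65,.22,2.46,4.06,.62,-2.02]);m3=np.array([.25,-.12,2.5,4.0,.65,-2.0])
jrows(q,m3,10);jrows(m3,pre,7)
E
```

```text
clock: 10.45
position: [0.4328, 0.0553, 0.2559]
ee_rot: [0.189, 0.638, 0.68, 0.307]
contact_force: [-0.7, 1.0, -1.0]
width: 0.0856
gripper_force: 0.0
q [-0.407 -0.297  2.251  0.707  0.7   -0.909]
clock: 12.08
position: [0.507, 0.0411, 0.5289]
ee_rot: [0.119, 0.644, 0.13, 0.744]
contact_force: [-0.5, -0.1, -0.2]
width: 0.0855
gripper_force: 0.0
q [-0.308 -0.345  2.401  2.592  0.707 -1.444]
worst 0.71 tcp,z [[0.51, 0.04, 0.52, 0.99, 0.01, 0.14], [0.52, 0.03, 0.5, 0.99, -0.06, 0.1], [0.52, 0.02, 0.46, 0.99, -0.13, 0.03], [0.51, 0.02, 0.4, 0.98, -0.18, -0.09], [0.5, 0.02, 0.34, 0.95, -0.22, -0.23]]
[[[-8,2,2],[-0.29,-0.09,0.66],-1],[[-12,2,2],[-0.29,-0.18,0.64],-1],[[-16,2,1],[-0.29,-0.27,0.6],-1],[[-19,1,0],[-0.28,-0.36,0.57],-1],[[-23,1,-1],[-0.28,-0.44,0.52],-1],[[-26,1,-2],[-0.28,-0.51,0.48],-1],[[-29,2,-3],[-0.28,-0.57,0.42],-1],[[-31,2,-3],[-0.29,-0.63,0.37],-1],[[-34,3,-4],[-0.29,-0.67,0.32],-1],[[-36,4,-5],[-0.3,-0.71,0.26],-1]]
worst 0.61 tcp,z [[0.49, 0.05, 0.28, 0.92, -0.19, -0.35], [0.49, 0.08, 0.26, 0.91, -0.15, -0.39], [0.49, 0.11, 0.24, 0.9, -0.1, -0.43], [0.48, 0.15, 0.22, 0.88, -0.06, -0.47], [0.47, 0.17, 0.2, 0.86, -0.03, -0.5], [0.46, 0.2, 0.18, 0.84, 0.01, -0.54], [0.45, 0.23, 0.15, 0.82, 0.04, -0.57]]
[[[-26,-26,2],[0.36,-0.48,-0.31],-1],[[-26,-27,2],[0.35,-0.47,-0.33],-1],[[-26,-27,2],[0.34,-0.46,-0.36],-1],[[-26,-27,1],[0.33,-0.44,-0.38],-1],[[-26,-27,1],[0.32,-0.43,-0.41],-1],[[-26,-27,1],[0.3,-0.42,-0.43],-1],[[-26,-27,1],[0.29,-0.4,-0.45],-1]]
```

Tracking is good, so I'll go on to the pre-grasp and look.

```bash
python3 -m handwheel '[[[-8,2,2],[-0.29,-0.09,0.66],-1],[[-12,2,2],[-0.29,-0.18,0.64],-1],[[-16,2,1],[-0.29,-0.27,0.6],-1],[[-19,1,0],[-0.28,-0.36,0.57],-1],[[-23,1,-1],[-0.28,-0.44,0.52],-1],[[-26,1,-2],[-0.28,-0.51,0.48],-1],[[-29,2,-3],[-0.28,-0.57,0.42],-1],[[-31,2,-3],[-0.29,-0.63,0.37],-1],[[-34,3,-4],[-0.29,-0.67,0.32],-1],[[-36,4,-5],[-0.3,-0.71,0.26],-1]]' >/dev/null; python3 log.py
python3 -m handwheel '[[[-26,-26,2],[0.36,-0.48,-0.31],-1],[[-26,-27,2],[0.35,-0.47,-0.33],-1],[[-26,-27,2],[0.34,-0.46,-0.36],-1],[[-26,-27,1],[0.33,-0.44,-0.38],-1],[[-26,-27,1],[0.32,-0.43,-0.41],-1],[[-26,-27,1],[0.3,-0.42,-0.43],-1],[[-26,-27,1],[0.29,-0.4,-0.45],-1],[[0,0,0],[0,0,0],-1],[[0,0,0],[0,0,0],-1]]'; python3 log.py
python3 - <<'E'
from h import *
import pickle
s=readout.get_state();i=vision.get_image("wrist");pickle.dump(s,open("w2.pkl","wb"))
cv2.imwrite("pics/w2.png",cv2.resize(i,(784,588),interpolation=cv2.INTER_CUBIC));np.set_printoptions(precision=4,suppress=True)
S=lean(55,.045);z=S.apply([0,0,1]);G=np.array([.539,.236,.055])+R.from_euler('z',.045).apply([-.008,0,.042])
print("target",G-.10*z);print((pose()[1].inv()*S).as_rotvec(True))
E
```

```text
q [ 0.253 -0.112  2.503  3.993  0.657 -1.988]
clock: 14.45
position: [0.4504, 0.2306, 0.1524]
ee_rot: [-0.011, 0.886, 0.02, 0.462]
contact_force: [0.5, -0.4, 0.3]
width: 0.0854
gripper_force: 0.0
q [ 0.695  0.164  2.468  4.181  0.613 -2.107]
target [0.4492 0.232  0.1544]
[-0.0024 -0.112  -0.0892]
```

View pics/w2.png

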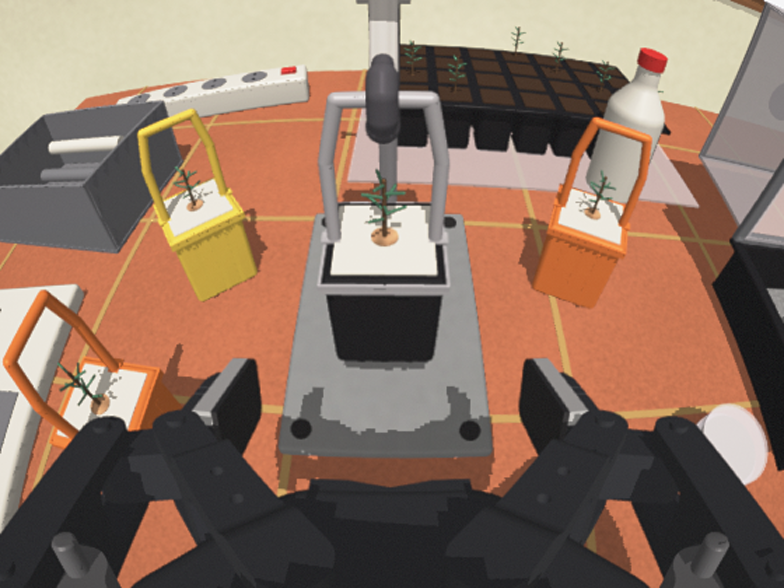

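```bash
python3 - <<'E'
from h import *
import pickle
np.set_printoptions(precision=4,suppress=True)
s=pickle.load(open("w2.pkl","rb"));s1=pickle.load(open("w1.pkl","rb"))
def wp(px,z): c,d=wray((px[0]/1.4,px[1]/1.4),s);return c+d*(z-c[2])/d[2]
def wx(px,x): c,d=wray((px[0]/1.4,px[1]/1.4),s);return c+d*(x-c[0])/d[0]
for n,px,z in(("FL",(318,288),.128),("FR",(450,290),.128),("bL",(337,357),.055),("bR",(436,358),.055),("barL",(330,98),.207),("barR",(437,98),.207),("baseFL",(279,452),.012),("baseFR",(494,455),.012)):print(n,wp(px,z))
for x in(.521,.535):print("hookbot",wx((381,141),x),wx((366,100),x),wx((398,100),x))
print("bar at x=.539",wx((384,100),.539))
print("tri barL",tri([wray((330/1.4,98/1.4),s),wray((316/1.4,151/1.4),s1)]),tri([wray((437/1.4,98/1.4),s),wray((378/1.4,152/1.4),s1)]))
E
```

```text
FL [0.5065 0.2676 0.128 ]
FR [0.5081 0.2062 0.128 ]
bL [0.5138 0.2663 0.055 ]
bR [0.5158 0.2067 0.055 ]
barL [0.5408 0.2597 0.207 ]
barR [0.5423 0.2166 0.207 ]
baseFL [0.465  0.3035 0.012 ]
baseFR [0.4694 0.1657 0.012 ]
hookbot [0.521  0.238  0.1983] [0.521  0.2431 0.2157] [0.521  0.2317 0.2159]
hookbot [0.535  0.2389 0.1898] [0.535  0.2445 0.2088] [0.535  0.2321 0.209 ]
bar at x=.539 [0.539  0.2378 0.2069]
tri barL [0.5419 0.2591 0.2062] [0.5431 0.2152 0.2058]
```

```bash
python3 - <<'E'
from h import *
S=lean(55,.035);z=S.apply([0,0,1]);c=R.from_euler('z',.035)
G=np.array([.541,.237,.055])+c.apply([-.008,0,.040]);T=G+.022*z;print(T)
plan([(T-.045*z,S,3),(T,S,4)])
E
```

```text
[0.55101521 0.23735068 0.08238132]
[[[0.1,-1.0,25.9],[-0.03,-0.01,0.01],-1],[[0.1,-1.1,25.9],[-0.03,-0.01,0.01],-1],[[0.1,-1.1,25.9],[-0.03,-0.01,0.01],-1]]
[[[0.0,0.0,11.2],[0.0,0.0,0.0],-1],[[0.0,0.0,11.2],[0.0,0.0,0.0],-1],[[0.0,0.0,11.2],[0.0,0.0,0.0],-1],[[0.0,0.0,11.2],[0.0,0.0,0.0],-1]]
```

```bash
python3 -m handwheel '[[[0,-1,26],[-0.03,-0.01,0.01],-1],[[0,-1,26],[-0.03,-0.01,0.01],-1],[[0,-1,26],[-0.03,-0.01,0.01],-1],[[0,0,12],[0,0,0],-1],[[0,0,11],[0,0,0],-1],[[0,0,11],[0,0,0],-1],[[0,0,11],[0,0,0],-1],[[0,0,0],[0,0,0],-1]]'
python3 -m handwheel '[[[0,0,0],[0,0,0],-0.5],[[0,0,0],[0,0,0],-0.45],[[0,0,0],[0,0,0],-0.4],[[0,0,0],[0,0,0],-0.35]]' 30
python3 - <<'E'
from h import *
i=vision.get_image("wrist");cv2.imwrite("pics/w3.png",cv2.resize(i,(784,588),interpolation=cv2.INTER_CUBIC))
E
```

```text
clock: 15.5
position: [0.5508, 0.2374, 0.0808]
ee_rot: [-0.007, 0.888, 0.016, 0.46]
contact_force: [0.1, -0.3, 0.5]
width: 0.0854
gripper_force: 0.0
clock: 16.0
position: [0.5502, 0.2376, 0.0813]
ee_rot: [-0.007, 0.887, 0.016, 0.461]
contact_force: [-1.6, 0.4, 0.3]
width: 0.0581
gripper_force: 12.7
```

View pics/w3.png

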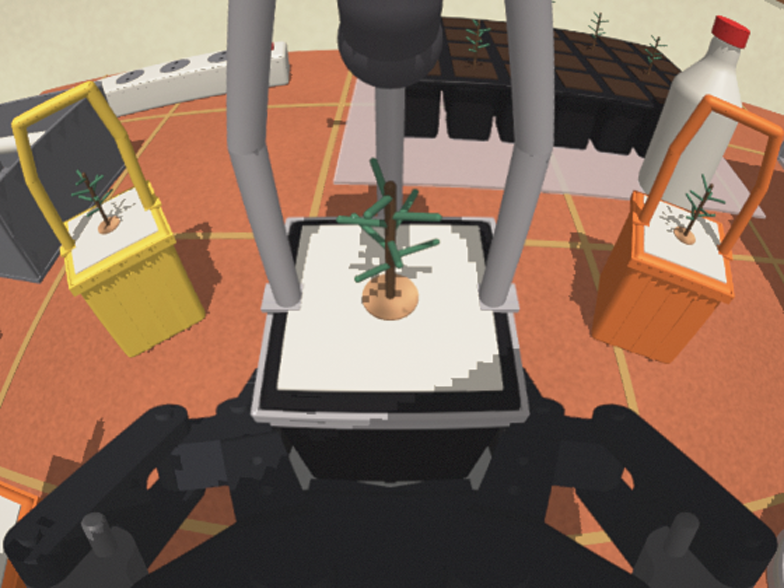

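The pot is centred between the pads, with its band at (255–525, 420), and the hook is visible above at (390,60). I'll firm the grip and raise it about 1 mm.

```bash
python3 -m handwheel '[[[0,0,0],[0,0,0],-0.1],[[0,0,0],[0,0,0],0],[[0,0,0],[0,0,0],0],[[0.4,0,-0.3],[0,0,0],0],[[0.4,0,-0.3],[0,0,0],0],[[0,0,0],[0,0,0],0]]' 45
```

```text
clock: 16.8
position: [0.55, 0.2374, 0.0814]
ee_rot: [-0.007, 0.888, 0.016, 0.46]
contact_force: [-0.4, 0.9, -2.8]
width: 0.0575
gripper_force: 47.3
```

```bash
python3 -m handwheel '[[[0.3,0,-0.2],[0,0,0],0],[[0.3,0,-0.2],[0,0,0],0],[[0,0,0],[0,0,0],0]]'
```

```text
clock: 17.18
position: [0.5502, 0.2373, 0.0825]
ee_rot: [-0.007, 0.888, 0.016, 0.46]
contact_force: [-0.5, 0.3, -2.9]
width: 0.0575
gripper_force: 47.6
```

```bash
python3 -m handwheel '[[[1.1,0,1.6],[0,0,0],0],[[1.1,0,1.6],[0,0,0],0],[[1.1,0,1.6],[0,0,0],0],[[1.1,0,1.6],[0,0,0],0],[[0,0,0],[0,0,0],0]]'
```

```text
clock: 17.8
position: [0.5578, 0.2376, 0.0824]
ee_rot: [-0.007, 0.888, 0.016, 0.46]
contact_force: [-1.4, -0.4, -3.3]
width: 0.0574
gripper_force: 47.5
```

```bash
python3 -m handwheel '[[[1.1,0,1.6],[0,0,0],0],[[1.1,0,1.6],[0,0,0],0],[[1.1,0,1.6],[0,0,0],0],[[1.1,0,1.6],[0,0,0],0],[[0,0,0],[0,0,0],0]]'
```

```text
clock: 18.42
position: [0.5657, 0.2379, 0.0823]
ee_rot: [-0.007, 0.888, 0.016, 0.46]
contact_force: [-3.9, 0.8, -5.0]
width: 0.0577
gripper_force: 47.5
```

```bash
python3 -m handwheel '[[[1.6,0,-1.1],[0,0,0],0],[[2.5,0,-1.7],[0,0,0],0],[[2.5,0,-1.7],[0,0,0],0],[[0,0,0],[0,0,0],0]]'
```

```text
clock: 18.92
position: [0.5662, 0.2381, 0.0914]
ee_rot: [-0.007, 0.887, 0.016, 0.461]
contact_force: [-4.4, -1.3, -3.5]
width: 0.0573
gripper_force: 47.5
```

```bash
python3 -m handwheel '[[[2.5,0,-1.7],[0,0,0],0],[[2.5,0,-1.7],[0,0,0],0],[[2.5,0,-1.7],[0,0,0],0],[[0,0,0],[0,0,0],0]]'
```

```text
clock: 19.42
position: [0.5663, 0.2381, 0.1004]
ee_rot: [-0.007, 0.887, 0.016, 0.461]
contact_force: [-5.3, 0.2, -3.3]
width: 0.0573
gripper_force: 47.6
```

```bash
python3 -m handwheel '[[[2.5,0,-1.7],[0,0,0],0],[[2.5,0,-1.7],[0,0,0],0],[[2.1,0,-1.4],[0,0,0],0],[[0,0,0],[0,0,0],0]]'; python3 - <<'E'
from h import *
i=vision.get_image("wrist");cv2.imwrite("pics/w4.png",i[0:200,150:450])
E
```

```text
clock: 19.92
position: [0.5673, 0.2382, 0.1096]
ee_rot: [-0.007, 0.887, 0.016, 0.462]
contact_force: [-3.1, -0.9, -1.6]
width: 0.0576
gripper_force: 47.5
```

View pics/w4.png

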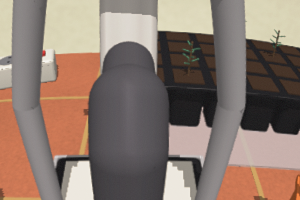

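The hook now fills the crop's centre at (125,110), between the bail legs, and the bar is above the nose. I'll move out toward -x.

```bash
python3 -m handwheel '[[[-1.7,0,-2.5],[0,0,0],0],[[-1.7,0,-2.5],[0,0,0],0],[[-1.7,0,-2.5],[0,0,0],0],[[0,0,0],[0,0,0],0]]'
```

```text
clock: 20.48
position: [0.557, 0.2378, 0.1083]
ee_rot: [-0.007, 0.888, 0.016, 0.46]
contact_force: [-0.9, 0.4, -2.9]
width: 0.0574
gripper_force: 47.6
```

```bash
python3 -m handwheel '[[[-3.4,0,-5],[0,0,0],0],[[-4,0,-5.7],[0,0,0],0],[[-5.7,0,-8.2],[0,0,0],0],[[-8,0,-11.5],[0,0,0],0],[[-8,0,-11.5],[0,0,0],0],[[-8,0,-11.5],[0,0,0],0],[[0,0,0],[0,0,0],0]]'; python3 log.py
```

```text
clock: 21.35
position: [0.4906, 0.2355, 0.1085]
ee_rot: [-0.007, 0.888, 0.017, 0.46]
contact_force: [-0.1, 1.1, -3.6]
width: 0.0576
gripper_force: 47.8
q [ 0.626  0.32   2.465  3.95   0.681 -1.887]
```

```bash
cat > p.py <<'E'
from h import *
np.set_printoptions(precision=3,suppress=True)
S=lean(55,.035);rel=S.inv().apply(np.array([.541,.237,.055])-[.5502,.2375,.0813]);print("rel",rel)
S0=lean(55,0.0);T=np.array([.535,-.2655,.009])-S0.apply(rel);print("T",T)
def check(wps,q):
    p,r=pose()
    for W,Q,n in wps:
        W=np.array(W);rv=(r.inv()*Q).as_rotvec();mx=0
        for k in range(1,n+1):
            qn,e=ik(p+(W-p)*k/n,r*R.from_rotvec(rv*k/n),q);mx=max(mx,np.abs(qn-q).max())
            if e>1e-4:print("IK fail",k,e)
            q=qn
        print(W,q,"maxstep",round(mx,3));p,r=W,Q
E
python3 - <<'E'
from p import *
wps=[((.45,.17,.17),S,5),((.42,-.06,.18),S0,8),(T+[-.11,0,.10],S0,8),(T+[0,0,.07],S0,6),(T+[0,0,.006],S0,8)]
check(wps,readout.get_state()["qpos"]);plan(wps,g=0)
E
```

```text
rel [-0.027  0.     0.008]
T [ 0.544 -0.265  0.035]
[0.45 0.17 0.17] [ 0.49   0.05   2.519  4.005  0.493 -2.098] maxstep 0.059
[ 0.42 -0.06  0.18] [-0.997 -0.148  2.633  1.575  0.759 -0.731] maxstep 0.465
[ 0.434 -0.265  0.135] [-1.333  0.247  2.427  1.462  0.929 -0.992] maxstep 0.091
[ 0.544 -0.265  0.105] [-1.017  0.379  2.329  1.783  0.793 -1.046] maxstep 0.061
[ 0.544 -0.265  0.041] [-1.017  0.546  2.388  1.981  0.863 -1.338] maxstep 0.038
[[[5.1,12.8,-14.1],[0.0,0.01,0.01],0],[[5.1,12.8,-14.1],[0.0,0.01,0.01],0],[[5.1,12.8,-14.1],[0.0,0.01,0.01],0],[[5.1,12.8,-14.1],[0.0,0.01,0.01],0],[[5.1,12.8,-14.1],[0.0,0.01,0.01],0]]
[[[-1.7,28.6,-4.6],[-0.03,0.0,0.02],0],[[-1.6,28.6,-4.5],[-0.03,0.0,0.02],0],[[-1.6,28.6,-4.4],[-0.03,0.0,0.02],0],[[-1.5,28.7,-4.3],[-0.03,0.0,0.02],0],[[-1.4,28.7,-4.2],[-0.03,0.0,0.02],0],[[-1.3,28.7,-4.1],[-0.03,0.0,0.02],0],[[-1.3,28.7,-4.0],[-0.03,0.0,0.02],0],[[-1.2,28.7,-3.9],[-0.03,0.0,0.02],0]]
[[[-3.6,25.7,4.7],[0.0,0.0,0.0],0],[[-3.6,25.7,4.7],[0.0,0.0,0.0],0],[[-3.6,25.7,4.7],[0.0,0.0,0.0],0],[[-3.6,25.7,4.7],[0.0,0.0,0.0],0],[[-3.6,25.7,4.7],[0.0,0.0,0.0],0],[[-3.6,25.7,4.7],[0.0,0.0,0.0],0],[[-3.6,25.7,4.7],[0.0,0.0,0.0],0],[[-3.6,25.7,4.7],[0.0,0.0,0.0],0]]
[[[6.4,0.0,17.9],[-0.0,0.0,-0.0],0],[[6.4,0.0,17.9],[-0.0,0.0,-0.0],0],[[6.4,0.0,17.9],[-0.0,0.0,-0.0],0],[[6.4,0.0,17.9],[-0.0,0.0,-0.0],0],[[6.4,0.0,17.9],[-0.0,0.0,-0.0],0],[[6.4,0.0,17.9],[-0.0,0.0,-0.0],0]]
[[[-6.6,-0.0,4.6],[0.0,0.0,0.0],0],[[-6.6,-0.0,4.6],[0.0,0.0,0.0],0],[[-6.6,-0.0,4.6],[0.0,0.0,0.0],0],[[-6.6,-0.0,4.6],[0.0,0.0,0.0],0],[[-6.6,-0.0,4.6],[0.0,0.0,0.0],0],[[-6.6,-0.0,4.6],[0.0,0.0,0.0],0],[[-6.6,-0.0,4.6],[0.0,0.0,0.0],0],[[-6.6,-0.0,4.6],[0.0,0.0,0.0],0]]
```

```bash
python3 - <<'E'
from p import *
wps=[((.49,.16,.175),S,4),((.50,-.02,.20),S0,11),((.52,-.265,.20),S0,8),(T+[0,0,.07],S0,5),(T+[0,0,.006],S0,8)]
check(wps,readout.get_state()["qpos"]);plan(wps[:3],g=0)
E
```

```text
rel [-0.027  0.     0.008]
T [ 0.544 -0.265  0.035]
[0.49  0.16  0.175] [ 0.373  0.069  2.469  3.861  0.425 -2.045] maxstep 0.077
[ 0.5  -0.02  0.2 ] [-0.449 -0.068  2.488  2.028  0.407 -0.761] maxstep 0.217
[ 0.52  -0.265  0.2  ] [-1.077  0.154  2.241  1.426  0.817 -0.608] maxstep 0.16
[ 0.544 -0.265  0.105] [-1.017  0.379  2.329  1.783  0.793 -1.046] maxstep 0.089
[ 0.544 -0.265  0.041] [-1.017  0.546  2.388  1.981  0.863 -1.338] maxstep 0.038
[[[13.1,18.9,-10.3],[0.0,0.01,0.01],0],[[13.1,18.9,-10.2],[0.0,0.01,0.01],0],[[13.1,18.9,-10.2],[0.0,0.01,0.01],0],[[13.1,18.9,-10.2],[0.0,0.01,0.01],0]]
[[[2.1,16.4,-1.0],[-0.02,-0.0,0.02],0],[[2.1,16.4,-1.0],[-0.02,-0.0,0.02],0],[[2.1,16.4,-0.9],[-0.02,-0.0,0.02],0],[[2.1,16.4,-0.9],[-0.02,-0.0,0.02],0],[[2.2,16.4,-0.9],[-0.02,-0.0,0.02],0],[[2.2,16.4,-0.8],[-0.02,-0.0,0.02],0],[[2.2,16.4,-0.8],[-0.02,-0.0,0.02],0],[[2.3,16.4,-0.7],[-0.02,-0.0,0.02],0],[[2.3,16.4,-0.7],[-0.02,-0.0,0.02],0],[[2.3,16.4,-0.6],[-0.02,-0.0,0.02],0],[[2.4,16.4,-0.6],[-0.02,-0.0,0.02],0]]
[[[1.4,30.6,2.0],[0.0,0.0,-0.0],0],[[1.4,30.6,2.0],[0.0,0.0,-0.0],0],[[1.4,30.6,2.0],[0.0,0.0,-0.0],0],[[1.4,30.6,2.0],[0.0,0.0,-0.0],0],[[1.4,30.6,2.0],[0.0,0.0,-0.0],0],[[1.4,30.6,2.0],[0.0,0.0,-0.0],0],[[1.4,30.6,2.0],[0.0,0.0,-0.0],0],[[1.4,30.6,2.0],[0.0,0.0,-0.0],0]]
```

```bash
python3 -m handwheel '[[[7,9,-5],[0,0,0],0],[[13,19,-10],[0,0,0],0],[[13,19,-10],[0,0,0],0],[[13,19,-10],[0,0,0],0],[[6,12,-6],[0,0,0],0],[[2,16,-1],[-0.02,0,0.02],0],[[2,16,-1],[-0.02,0,0.02],0],[[2,16,-1],[-0.02,0,0.02],0],[[2,16,-1],[-0.02,0,0.02],0],[[2,16,-1],[-0.02,0,0.02],0],[[2,16,-1],[-0.02,0,0.02],0],[[2,16,-1],[-0.02,0,0.02],0],[[2,17,-1],[-0.02,0,0.02],0],[[2,17,-1],[-0.02,0,0.02],0],[[2,17,-1],[-0.02,0,0.02],0],[[3,17,-1],[-0.02,0,0.02],0]]'; python3 log.py
python3 -m handwheel '[[[1,28,2],[0,0,0],0],[[1,30,2],[0,0,0],0],[[1,30,2],[0,0,0],0],[[1,30,2],[0,0,0],0],[[2,30,2],[0,0,0],0],[[2,30,2],[0,0,0],0],[[2,30,2],[0,0,0],0],[[1,20,2],[0,0,0],0],[[0,8,0],[0,0,0],0],[[0,0,0],[0,0,0],0]]'; python3 log.py
python3 - <<'E'
from p import *
import pickle
pickle.dump(readout.get_state(),open("w5.pkl","wb"))
i=vision.get_image("wrist");a=vision.get_image("side");b=vision.get_image("scene")
i=cv2.resize(i,(400,300));cv2.imwrite("pics/side5.png",a);cv2.imwrite("pics/scene5.png",b);cv2.imwrite("pics/w5.png",vision.get_image("wrist"))
f=lambda m,x,y:cv2.resize(m[y:y+150,x:x+200],(400,300),interpolation=cv2.INTER_CUBIC)
cv2.imwrite("pics/m5.png",np.vstack([np.hstack([i,f(a,250,110)]),np.hstack([f(b,120,160),i*0])]))
print((pose()[1].inv()*S0).as_rotvec(True),pose()[0])
wps=[(T+[0,0,.07],S0,5),(T+[0,0,.006],S0,8)];plan(wps,g=0)
E
```

```text
clock: 23.35
position: [0.4991, -0.0236, 0.201]
ee_rot: [-0.001, 0.887, 0.001, 0.461]
contact_force: [-0.0, 0.3, -2.8]
width: 0.0575
gripper_force: 48.1
q [-0.473 -0.072  2.485  1.973  0.421 -0.723]
clock: 24.6
position: [0.5193, -0.2581, 0.1989]
ee_rot: [-0.003, 0.888, 0.001, 0.46]
contact_force: [-0.3, 0.3, -2.5]
width: 0.0575
gripper_force: 48.1
q [-1.07   0.149  2.248  1.426  0.814 -0.605]
rel [-0.027  0.     0.008]
T [ 0.544 -0.265  0.035]
[-0.361  0.173 -0.045] [ 0.519 -0.257  0.199]
[[[-12.4,1.8,14.8],[-0.01,0.01,-0.0],0],[[-12.4,1.8,14.8],[-0.01,0.01,-0.0],0],[[-12.5,1.8,14.8],[-0.01,0.01,-0.0],0],[[-12.5,1.7,14.8],[-0.01,0.01,-0.0],0],[[-12.5,1.7,14.8],[-0.01,0.01,-0.0],0]]
[[[-6.6,-0.0,4.6],[0.0,-0.0,0.0],0],[[-6.6,-0.0,4.6],[0.0,-0.0,0.0],0],[[-6.6,-0.0,4.6],[0.0,-0.0,0.0],0],[[-6.6,-0.0,4.6],[0.0,-0.0,0.0],0],[[-6.6,-0.0,4.6],[0.0,-0.0,0.0],0],[[-6.6,-0.0,4.6],[0.0,-0.0,0.0],0],[[-6.6,-0.0,4.6],[0.0,-0.0,0.0],0],[[-6.6,-0.0,4.6],[0.0,-0.0,0.0],0]]
```

View pics/m5.png

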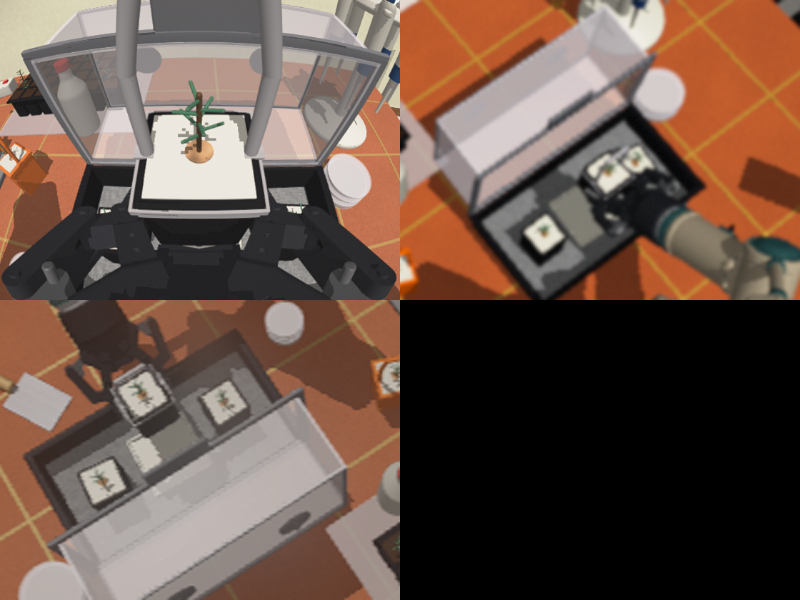

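The montage shows the pot held upright over the saucer place, with the neighbouring pots untouched and the lid open behind it, its tab at the top centre of the wrist view. I'll lower the pot.

```bash
python3 -m handwheel '[[[-6,1,7],[0,0,0],0],[[-12,2,15],[-0.01,0,0],0],[[-12,2,15],[-0.01,0,0],0],[[-13,2,15],[-0.01,0,0],0],[[-13,2,15],[-0.01,0,0],0],[[-6,1,7],[0,0,0],0],[[0,0,0],[0,0,0],0]]'
python3 -m handwheel '[[[-6.6,0,4.6],[0,0,0],0],[[-6.6,0,4.6],[0,0,0],0],[[-6.6,0,4.6],[0,0,0],0],[[-6.6,0,4.6],[0,0,0],0],[[-5,0,3.5],[0,0,0],0],[[-5,0,3.5],[0,0,0],0],[[0,0,0],[0,0,0],0]]'; python3 - <<'E'
from p import *
p,r=pose();print(p,"pot est",p+r.apply(rel),(r.inv()*S0).as_rotvec(True)); f=lambda m,x,y:cv2.resize(m[y:y+200,x:x+260],(520,400))
cv2.imwrite("pics/w6.png",vision.get_image("wrist"))
E
```

```text
clock: 25.68
position: [0.5443, -0.2673, 0.1049]
ee_rot: [-0.001, 0.888, -0.001, 0.46]
contact_force: [1.0, -0.3, -3.2]
width: 0.058
gripper_force: 48.1
clock: 26.55
position: [0.544, -0.2679, 0.0608]
ee_rot: [-0.001, 0.888, -0.001, 0.46]
contact_force: [-0.8, 0.6, -3.3]
width: 0.0578
gripper_force: 48.1
rel [-0.027  0.     0.008]
T [ 0.544 -0.265  0.035]
[ 0.544 -0.268  0.061] pot est [ 0.535 -0.268  0.034] [-0.052  0.192 -0.123]
```

```bash
python3 -m handwheel '[[[-4.1,-1,2.9],[0,0,0],0],[[-4.1,-1,2.9],[0,0,0],0],[[-4.1,0,2.9],[0,0,0],0],[[-4.1,0,2.9],[0,0,0],0],[[0,0,0],[0,0,0],0]]'
```

```text
clock: 27.22
position: [0.544, -0.2659, 0.0406]
ee_rot: [-0.001, 0.888, -0.001, 0.46]
contact_force: [0.6, -0.8, -3.0]
width: 0.0571
gripper_force: 48.1
```

```bash
python3 -m handwheel '[[[-0.8,0,0.6],[0,0,0],0],[[-0.8,0,0.6],[0,0,0],0],[[-0.8,0,0.6],[0,0,0],0],[[0,0,0],[0,0,0],0]]'
```

```text
clock: 27.72
position: [0.5442, -0.2659, 0.0382]
ee_rot: [-0.001, 0.888, -0.0, 0.461]
contact_force: [1.3, -0.8, -2.4]
width: 0.0576
gripper_force: 48.1
```

```bash
python3 -m handwheel '[[[-0.6,0,0.4],[0,0,0],0],[[-0.6,0,0.4],[0,0,0],0],[[0,0,0],[0,0,0],0]]'
```

```text
clock: 28.1
position: [0.5442, -0.266, 0.0368]
ee_rot: [-0.001, 0.888, -0.0, 0.461]
contact_force: [-0.7, 0.6, -2.7]
width: 0.0574
gripper_force: 48.1
```

```bash
python3 -m handwheel '[[[-0.6,0,0.4],[0,0,0],0],[[-0.6,0,0.4],[0,0,0],0],[[0,0,0],[0,0,0],0]]'
```

```text
clock: 28.48
position: [0.5445, -0.266, 0.0367]
ee_rot: [-0.0, 0.887, -0.0, 0.462]
contact_force: [-5.6, 0.8, 7.0]
width: 0.0577
gripper_force: 49.3
```

```bash
python3 -m handwheel '[[[0.4,0,-0.3],[0,0,0],0],[[0,0,0],[0,0,0],-0.25],[[0,0,0],[0,0,0],-0.35],[[0,0,0],[0,0,0],-0.4],[[0,0,0],[0,0,0],-0.5],[[0,0,0],[0,0,0],-0.6],[[0,0,0],[0,0,0],-0.7],[[0,0,0],[0,0,0],-0.7]]' 20
```

```text
clock: 29.48
position: [0.5442, -0.2659, 0.0358]
ee_rot: [-0.001, 0.888, -0.0, 0.46]
contact_force: [-0.8, 0.1, -0.4]
width: 0.0724
gripper_force: 0.0
```

```bash
python3 -m handwheel '[[[0,0,-5],[0,0,0],-0.7],[[0,0,-12],[0,0,0],-0.7],[[0,0,-20],[0,0,0],-0.7],[[0,0,-25],[0,0,0],-0.7],[[0,0,-30],[0,0,0],-0.7],[[0,0,-20],[0,0,0],0],[[0,0,0],[0,0,0],1]]'; python3 log.py
python3 - <<'E'
from h import *
import pickle
s=readout.get_state();pickle.dump(s,open("w7.pkl","wb"));w=vision.get_image("wrist");a=vision.get_image("side");b=vision.get_image("scene")
for n,i in(("w7",w),("side7",a),("scene7",b)):cv2.imwrite(f"pics/{n}.png",i)
f=lambda m,x,y,W,H:cv2.resize(m[y:y+H,x:x+W],None,fx=2.0,fy=2.0,interpolation=cv2.INTER_CUBIC)
o=np.zeros((600,800,3),np.uint8);o[:360,:480]=cv2.resize(w,(480,360));o[:360,480:]=f(a,262,110,160,180);o[360:,:380]=f(b,125,190,190,120);o[360:,400:760]=f(b,125,190,180,120)*0
cv2.imwrite("pics/m7.png",o)
E
```

```text
clock: 30.35
position: [0.4516, -0.2666, 0.1013]
ee_rot: [0.001, 0.888, -0.001, 0.461]
contact_force: [0.4, -0.4, -0.4]
width: 0.0371
gripper_force: 0.0
q [-1.275  0.35   2.453  1.617  0.898 -1.154]
```

View pics/m7.png

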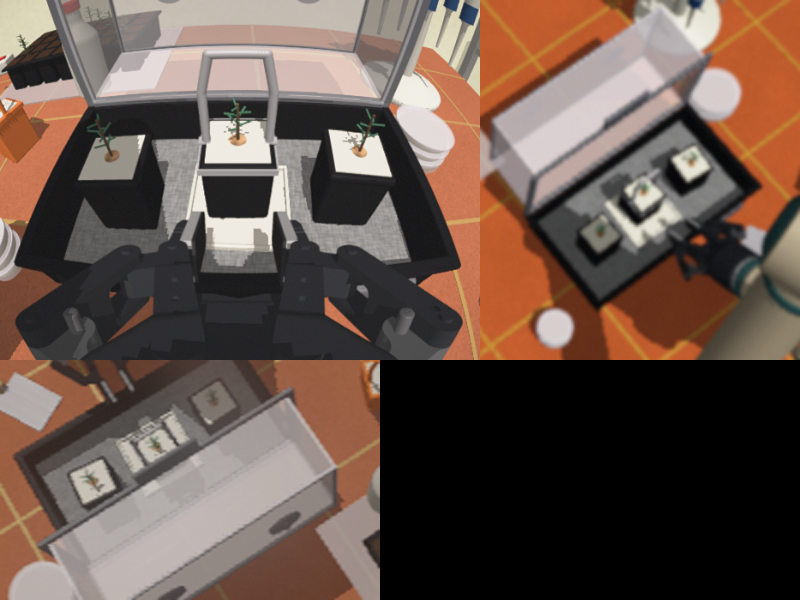

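```bash
python3 - <<'E'
from h import *
import pickle
np.set_printoptions(precision=4,suppress=True)
s5=pickle.load(open("w5.pkl","rb"));s7=pickle.load(open("w7.pkl","rb"))
k=560/480
def wp(px,z): c,d=wray((px[0]*k,px[1]*k),s7);return c+d*(z-c[2])/d[2]
print("pot front bot",wp((237,216),.009),"sauc front",wp((237,252),.014),"sauc right back",wp((288,167),.014),"prop front corners",wp((18,265),.06),wp((458,268),.06),"back",wp((85,103),.06),wp((392,107),.06))
L=tri([wray((35,73),s5),ray("scene",(147.5,282.5))]);print("left?",L)
for l,sc in(((35,73),(271.5,206)),((543,80),(147.5,282.5))):
    r=[wray(l,s5),ray("scene",sc)];p=tri(r);print(p,[np.linalg.norm(np.cross(p-c,d)) for c,d in r])
print("side corner",tri([wray((543,80),s5),ray("side",(376,139))]))
E
python3 - <<'E'
import cv2,numpy as np
a=cv2.imread('pics/w5.png')[0:120,0:560];b=cv2.imread('pics/side7.png')[120:230,270:400]
o=np.zeros((560,800,3),np.uint8);o[:171]=cv2.resize(a,(800,171),interpolation=cv2.INTER_CUBIC);o[171:171+385,:455]=cv2.resize(b,None,fx=3.5,fy=3.5,interpolation=cv2.INTER_CUBIC)
cv2.imwrite('pics/m8.png',o)
E
```

```text
pot front bot [ 0.516  -0.2643  0.009 ] sauc front [ 0.4756 -0.2644  0.014 ] sauc right back [ 0.5749 -0.3199  0.014 ] prop front corners [ 0.4284 -0.0836  0.06  ] [ 0.4255 -0.4456  0.06  ] back [ 0.6458 -0.0699  0.06  ] [ 0.6365 -0.458   0.06  ]
left? [ 0.5511 -0.3378  0.3196]
[ 0.6307 -0.08    0.2624] [np.float64(0.0017282245209626046), np.float64(0.0017282245209626996)]
[ 0.6251 -0.4468  0.263 ] [np.float64(0.004586335078041826), np.float64(0.004586335078041837)]
side corner [ 0.6128 -0.4386  0.2682]
```

View pics/m8.png

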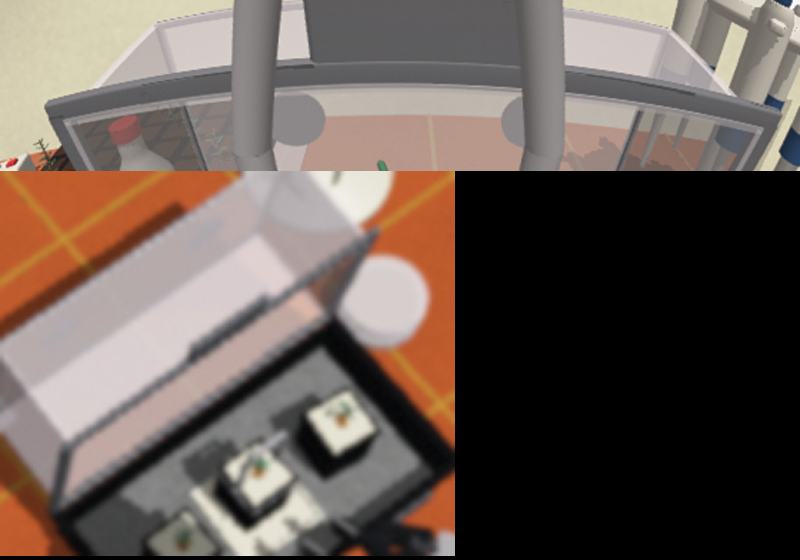

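The crop shows the lid rim from (50,105) to (778,110), with the tab plate spanning (305–525, 0–65). In the side view, the tab is the dark strip at (190–270, 295–360). I'll check the pot's seating numerically.

```bash
python3 - <<'E'
from h import *
import pickle
np.set_printoptions(precision=4,suppress=True)
s7=pickle.load(open("w7.pkl","rb"));k=560/480
def wp(px,z): c,d=wray((px[0]*k,px[1]*k),s7);return c+d*(z-c[2])/d[2]
print("bar",wp((207,54),.161),wp((271,54),.161),"band front top",wp((197,171),.084),wp((278,171),.084),"bottom front",wp((204,217),.009),wp((271,217),.009))
i=cv2.imread("pics/w7.png");cv2.imwrite("pics/m9.png",cv2.resize(i[40:320,190:370],None,fx=2.1,fy=2.1,interpolation=cv2.INTER_CUBIC))
# lid: corners at rim: outer distance 200 from hinge
for h in((.632,.06),):
    for c in((.628,.263),(.613,.268)):print(np.hypot(c[0]-h[0],c[1]-h[1]),np.degrees(np.arctan2(c[1]-h[1],h[0]-c[0])))
E
```

```text
bar [ 0.5411 -0.2455  0.161 ] [ 0.5411 -0.2865  0.161 ] band front top [ 0.5083 -0.235   0.084 ] [ 0.5083 -0.2949  0.084 ] bottom front [ 0.5147 -0.2324  0.009 ] [ 0.5146 -0.2972  0.009 ]
0.20303940504246953 88.87116520333936
0.20886598574205426 84.78073547201177
```

View pics/m9.png

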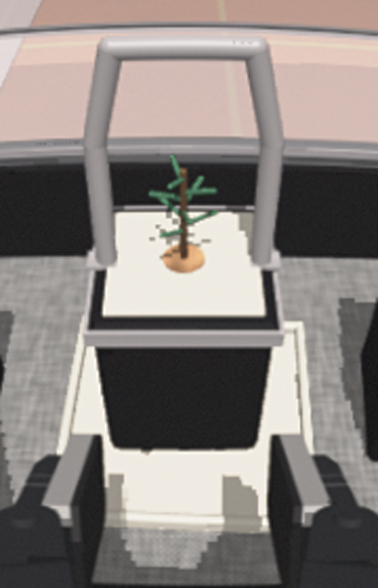

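Consistent measurements show the pot upright but about 14 mm toward the rear of the saucer, just inside its rim. I'll regrasp briefly and move it 8 mm toward the middle.

```bash
python3 -m handwheel '[[[0,0,0],[0,0,0],-0.75],[[0,0,0],[0,0,0],-0.75],[[0,0,10],[0,0,0],-0.75],[[0,0,30],[0,0,0],-0.75],[[0,0,30],[0,0,0],-0.75],[[0,0,25],[0,0,0],-0.75],[[0,0,13],[0,0,0],-0.75],[[0,0,4],[0,0,0],-0.75],[[0,0,0],[0,0,0],-0.75]]'
```

```text
clock: 31.62
position: [0.544, -0.2657, 0.0359]
ee_rot: [-0.001, 0.888, -0.0, 0.46]
contact_force: [0.2, 0.6, 0.5]
width: 0.0749
gripper_force: 0.0
```

```bash
python3 -m handwheel '[[[0,0,0],[0,0,0],-0.45],[[0,0,0],[0,0,0],-0.38],[[0,0,0],[0,0,0],-0.2],[[0,0,0],[0,0,0],0],[[0.8,0,-0.6],[0,0,0],0],[[1.2,0,-0.9],[0,0,0],0],[[-1.1,0,-1.6],[0,0,0],0],[[-1.7,0,-2.5],[0,0,0],0],[[-1.7,0,-2.5],[0,0,0],0],[[0,0,0],[0,0,0],0]]' 40
```

```text
clock: 32.88
position: [0.5357, -0.266, 0.0383]
ee_rot: [-0.001, 0.888, -0.001, 0.46]
contact_force: [0.9, -0.0, -2.7]
width: 0.0575
gripper_force: 42.9
```

```bash
python3 -m handwheel '[[[-0.8,0,0.5],[0,0,0],0],[[-0.5,0,0.3],[0,0,0],0],[[-0.4,0,0.3],[0,0,0],0],[[0,0,0],[0,0,0],0]]'
```

```text
clock: 33.38
position: [0.5361, -0.2659, 0.0365]
ee_rot: [-0.001, 0.888, -0.0, 0.461]
contact_force: [-0.0, -0.5, -2.6]
width: 0.0576
gripper_force: 42.9
```

```bash
python3 -m handwheel '[[[-0.4,0,0.3],[0,0,0],0],[[0,0,0],[0,0,0],0],[[0,0,0],[0,0,0],-0.25],[[0,0,0],[0,0,0],-0.35],[[0,0,0],[0,0,0],-0.4],[[0,0,0],[0,0,0],-0.5],[[0,0,0],[0,0,0],-0.65],[[0,0,0],[0,0,0],-0.7]]' 20
python3 -m handwheel '[[[0,0,-5],[0,0,0],-0.7],[[0,0,-15],[0,0,0],-0.7],[[0,0,-25],[0,0,0],-0.7],[[0,0,-30],[0,0,0],-0.7],[[0,0,-30],[0,0,0],-0.7],[[0,0,-10],[0,0,0],0.5]]'; python3 log.py
cat > l.py <<'E'
from h import *
np.set_printoptions(precision=3,suppress=True)
HX,HY,HZ,TH0=.630,-.265,.06,np.radians(83)
def lp(th,v=8,u=222):   # TCP & R for lid angle th (rad)
    a=np.radians(40)*(1-th/TH0);a=max(a,0);x=HX+(-u*np.cos(th)+v*np.sin(th))/1e3;z=HZ+(u*np.sin(th)+v*np.cos(th))/1e3
    return np.array([x+.011*np.cos(a),HY,z+.011*np.sin(a)]),lean(np.degrees(a))
E
python3 - <<'E'
from l import *
p,r=pose();P0,R0=lp(TH0,v=30);P0[2]-=0.0
wps=[((.47,-.265,.30),lean(30),8),((.62,-.265,.39),lean(0),8),((P0[0],-.265,.37),lean(0),2),(P0,lean(0),4)]
import p as pp
pp.check(wps,readout.get_state()["qpos"]);plan(wps,g=1)
q=None
E
```

```text
clock: 34.38
position: [0.536, -0.2659, 0.0359]
ee_rot: [-0.001, 0.888, -0.0, 0.46]
contact_force: [0.3, -0.6, 0.3]
width: 0.0727
gripper_force: 0.0
clock: 35.12
position: [0.4409, -0.2662, 0.1031]
ee_rot: [0.0, 0.888, -0.001, 0.461]
contact_force: [-0.3, -1.0, 1.3]
width: 0.0561
gripper_force: 0.0
q [-1.31   0.341  2.462  1.582  0.91  -1.153]
rel [-0.027  0.     0.008]
T [ 0.544 -0.265  0.035]
[ 0.47  -0.265  0.3  ] [-0.923 -0.02   1.811  0.473  1.066  0.476] maxstep 0.255
[ 0.62  -0.265  0.39 ] [-0.507  0.403  0.935  0.     1.804  1.064] maxstep 0.135
[ 0.644 -0.265  0.37 ] [-0.49   0.44   0.923 -0.     1.779  1.08 ] maxstep 0.019
[ 0.644 -0.265  0.284] [-0.49   0.445  1.117 -0.     1.58   1.08 ] maxstep 0.053
[[[22.2,-0.2,-11.2],[0.0,-0.52,-0.0],1],[[21.6,-0.1,-12.4],[0.0,-0.52,-0.0],1],[[20.9,-0.1,-13.5],[0.0,-0.52,-0.0],1],[[20.1,-0.1,-14.6],[0.0,-0.52,-0.0],1],[[19.3,-0.1,-15.7],[0.0,-0.52,-0.0],1],[[18.4,-0.1,-16.7],[0.0,-0.52,-0.0],1],[[17.5,-0.1,-17.7],[0.0,-0.52,-0.0],1],[[16.5,-0.1,-18.6],[0.0,-0.52,-0.0],1]]
[[[21.9,0.0,-0.4],[0.0,-0.63,0.0],1],[[21.8,0.0,-1.8],[0.0,-0.63,0.0],1],[[21.6,0.0,-3.2],[0.0,-0.63,0.0],1],[[21.4,0.0,-4.6],[0.0,-0.63,0.0],1],[[21.0,0.0,-6.0],[0.0,-0.63,0.0],1],[[20.6,0.0,-7.4],[0.0,-0.63,0.0],1],[[20.1,0.0,-8.7],[0.0,-0.63,0.0],1],[[19.4,0.0,-10.0],[0.0,-0.63,0.0],1]]
[[[11.9,0.0,10.0],[-0.0,0.0,-0.0],1],[[11.9,0.0,10.0],[-0.0,0.0,-0.0],1]]
[[[-0.0,0.0,21.5],[-0.0,0.0,0.0],1],[[-0.0,0.0,21.5],[-0.0,0.0,0.0],1],[[-0.0,0.0,21.5],[-0.0,0.0,0.0],1],[[-0.0,0.0,21.5],[-0.0,0.0,0.0],1]]
```

```bash
python3 -m handwheel '[[[22,0,-11],[0,-0.52,0],1],[[22,0,-12],[0,-0.52,0],1],[[21,0,-14],[0,-0.52,0],1],[[20,0,-15],[0,-0.52,0],1],[[19,0,-16],[0,-0.52,0],1],[[18,0,-17],[0,-0.52,0],1],[[18,0,-18],[0,-0.52,0],1],[[17,0,-19],[0,-0.52,0],1],[[22,0,0],[0,-0.63,0],1],[[22,0,-2],[0,-0.63,0],1],[[22,0,-3],[0,-0.63,0],1],[[21,0,-5],[0,-0.63,0],1],[[21,0,-6],[0,-0.63,0],1],[[21,0,-7],[0,-0.63,0],1],[[20,0,-9],[0,-0.63,0],1],[[19,0,-10],[0,-0.63,0],1],[[12,0,5],[0,0,0],1],[[12,0,5],[0,0,0],1],[[0,0,0],[0,0,0],1]]'; python3 log.py
python3 - <<'E'
from l import *
plan([(np.array([.644,-.265,.282]),lean(0),6)],g=1)
E
```

```text
clock: 37.5
position: [0.6448, -0.2663, 0.3782]
ee_rot: [-0.001, 1.0, -0.0, -0.004]
contact_force: [0.3, 0.5, -0.9]
width: -0.0001
gripper_force: 0.0
q [-0.49   0.45   0.887 -0.002  1.814  1.08 ]
[[[0.0,-0.2,16.0],[-0.0,0.01,-0.0],1],[[-0.0,-0.2,16.0],[-0.0,0.01,-0.0],1],[[-0.0,-0.2,16.0],[-0.0,0.01,-0.0],1],[[-0.1,-0.2,16.0],[-0.0,0.01,-0.0],1],[[-0.1,-0.2,16.0],[-0.0,0.01,-0.0],1],[[-0.1,-0.2,16.0],[-0.0,0.01,-0.0],1]]
```

Lower behind the tab, then push slowly toward -x until I feel contact.

```bash
python3 -m handwheel '[[[0,0,16],[0,0,0],1],[[0,0,20],[0,0,0],1],[[0,0,20],[0,0,0],1],[[0,0,20],[0,0,0],1],[[0,0,14],[0,0,0],1],[[0,0,6],[0,0,0],1],[[0,0,0],[0,0,0],1]]'
python3 -m handwheel '[[[-4,0,0],[0,0,0],1],[[-5,0,0],[0,0,0],1],[[-5,0,0],[0,0,0],1],[[0,0,0],[0,0,0],1]]'
python3 -m handwheel '[[[-5,0,0],[0,0,0],1],[[-5,0,0],[0,0,0],1],[[0,0,0],[0,0,0],1]]'
```

```text
clock: 38.38
position: [0.6446, -0.2664, 0.2841]
ee_rot: [-0.001, 1.0, -0.0, -0.003]
contact_force: [0.2, 0.3, 0.3]
width: -0.0002
gripper_force: 0.0
clock: 38.88
position: [0.6313, -0.2664, 0.2845]
ee_rot: [-0.0, 1.0, -0.0, -0.002]
contact_force: [3.1, 0.1, -0.0]
width: 0.0001
gripper_force: 1.6
clock: 39.25
position: [0.62, -0.2662, 0.2838]
ee_rot: [-0.001, 1.0, -0.0, -0.004]
contact_force: [2.1, 0.3, -0.8]
width: -0.0006
gripper_force: 1.1
```

```bash
python3 - <<'E'
from l import *
th=np.radians(np.r_[np.linspace(82,10,25)[1:],7.5,5,3,1.5,0,-1])
p,r=pose();q=readout.get_state()["qpos"];out=[]
for t in th:
    P,Q=lp(t);Q=lean(np.degrees(np.radians(40)*(1-t/TH0)));d=r.inv().apply(P-p)*1e3;rv=(r.inv()*Q).as_rotvec(True)/6
    qn,e=ik(P,Q,q);m=np.abs(qn-q).max();q=qn
    if e>1e-4 or m>.2:print("!",np.degrees(t),e,m)
    out.append([d.round(1).tolist(),rv.round(2).tolist(),1]);p,r=P,Q
print(q,P)
for k in(0,12,24):print(str(out[k:k+12]).replace(' ',''))
E
```

```text
[-1.194  0.257  2.376  1.31   0.675 -0.761] [ 0.416 -0.265  0.071]
[[[-13.5,-1.2,4.1],[-0.02,0.4,-0.01],1],[[-11.5,0.0,1.4],[0.0,0.24,0.0],1],[[-11.5,0.0,1.8],[0.0,0.24,0.0],1],[[-11.4,0.0,2.1],[0.0,0.24,0.0],1],[[-11.3,0.0,2.4],[0.0,0.24,0.0],1],[[-11.3,0.0,2.7],[0.0,0.24,0.0],1],[[-11.2,0.0,3.0],[0.0,0.24,0.0],1],[[-11.1,0.0,3.3],[0.0,0.24,0.0],1],[[-11.0,0.0,3.6],[0.0,0.24,0.0],1],[[-10.9,0.0,3.9],[0.0,0.24,0.0],1],[[-10.7,0.0,4.2],[0.0,0.24,0.0],1],[[-10.6,0.0,4.5],[0.0,0.24,0.0],1]]
[[[-10.5,0.0,4.7],[0.0,0.24,0.0],1],[[-10.4,0.0,5.0],[0.0,0.24,0.0],1],[[-10.2,0.0,5.3],[0.0,0.24,0.0],1],[[-10.0,0.0,5.6],[0.0,0.24,0.0],1],[[-9.9,0.0,5.9],[0.0,0.24,0.0],1],[[-9.7,0.0,6.1],[0.0,0.24,0.0],1],[[-9.5,0.0,6.4],[0.0,0.24,0.0],1],[[-9.4,0.0,6.6],[0.0,0.24,0.0],1],[[-9.2,0.0,6.9],[0.0,0.24,0.0],1],[[-9.0,0.0,7.1],[0.0,0.24,0.0],1],[[-8.8,0.0,7.4],[0.0,0.24,0.0],1],[[-8.6,0.0,7.6],[0.0,0.24,0.0],1]]
[[[-7.0,0.0,6.5],[0.0,0.2,0.0],1],[[-6.8,0.0,6.7],[0.0,0.2,0.0],1],[[-5.4,0.0,5.4],[0.0,0.16,0.0],1],[[-4.0,0.0,4.1],[0.0,0.12,0.0],1],[[-3.9,0.0,4.2],[0.0,0.12,0.0],1],[[-2.6,0.0,2.8],[0.0,0.08,0.0],1]]
```

```bash
python3 -m handwheel '[[[-7,-1,2],[0,0.2,0],1],[[-7,0,2],[0,0.2,0],1],[[-11.5,0,1.4],[0,0.24,0],1],[[-11.5,0,1.8],[0,0.24,0],1],[[-11.4,0,2.1],[0,0.24,0],1],[[-11.3,0,2.4],[0,0.24,0],1],[[-11.3,0,2.7],[0,0.24,0],1],[[-11.2,0,3],[0,0.24,0],1],[[-11.1,0,3.3],[0,0.24,0],1],[[-11,0,3.6],[0,0.24,0],1],[[-10.9,0,3.9],[0,0.24,0],1],[[-10.7,0,4.2],[0,0.24,0],1],[[-10.6,0,4.5],[0,0.24,0],1],[[0,0,0],[0,0,0],1]]'; python3 log.py; python3 - <<'E'
from l import *
p,r=pose()
for t in(50,48,46,44):P,Q=lp(np.radians(t));print(t,(r.inv().apply(P-p)*1e3).round(1),((r.inv()*Q).as_rotvec(True)/6).round(2))
E
```

```text
clock: 41.0
position: [0.4903, -0.2644, 0.2278]
ee_rot: [-0.001, 0.988, -0.001, 0.154]
contact_force: [0.7, 0.0, -0.5]
width: -0.0005
gripper_force: 0.0
q [-0.761  0.121  1.763  0.247  1.047  0.71 ]
50 [16.2  0.5 -5.8] [-0.03 -0.3  -0.01]
48 [ 9.   0.5 -3.1] [-0.03 -0.14 -0.02]
46 [ 1.9  0.6 -0.3] [-0.03  0.02 -0.02]
44 [-5.1  0.6  2.9] [-0.02  0.18 -0.02]
```

```bash
python3 -m handwheel '[[[-8,0.5,4],[0,0.24,0],1],[[-10,0,5],[0,0.24,0],1]]'; python3 -m handwheel '[[[-10.2,0,5.3],[0,0.24,0],1],[[-10,0,5.6],[0,0.24,0],1]]'
```

```text
clock: 41.25
position: [0.4787, -0.2658, 0.2152]
ee_rot: [-0.0, 0.984, 0.0, 0.181]
contact_force: [0.1, 0.0, 3.0]
width: -0.0002
gripper_force: 1.1
clock: 41.5
position: [0.4636, -0.2657, 0.1973]
ee_rot: [-0.0, 0.979, 0.0, 0.205]
contact_force: [0.3, 0.4, 1.8]
width: -0.0001
gripper_force: 0.9
```

```bash
python3 -m handwheel '[[[-9.9,0,5.9],[0,0.24,0],1],[[-9.7,0,6.1],[0,0.24,0],1],[[-9.5,0,6.4],[0,0.24,0],1],[[-9.4,0,6.6],[0,0.24,0],1],[[-9.2,0,6.9],[0,0.24,0],1],[[-9,0,7.1],[0,0.24,0],1],[[-6,0,5],[0,0.16,0],1]]'; python3 - <<'E'
from l import *
p,r=pose()
for t in(16,14,12,10,8,4,0,-1):P,Q=lp(np.radians(t));Q=lean(40*(1-np.radians(t)/TH0));print(t,(r.inv().apply(P-p)*1e3).round(1),((r.inv()*Q).as_rotvec(True)/6).round(2))
E
```

```text
clock: 42.38
position: [0.4286, -0.265, 0.1287]
ee_rot: [-0.001, 0.958, 0.0, 0.286]
contact_force: [-0.3, 0.3, 0.3]
width: 0.0001
gripper_force: 0.5
16 [ 2.9 -0.  -5.3] [-0.03 -0.16 -0.  ]
14 [-3.1 -0.  -0.6] [-0.03 -0.   -0.  ]
12 [-8.9  0.   4.4] [-0.03  0.16 -0.  ]
10 [-14.5   0.    9.6] [-0.03  0.32 -0.  ]
8 [-19.9   0.   14.9] [-0.03  0.48 -0.  ]
4 [-30.2   0.1  26.2] [-0.03  0.8  -0.  ]
0 [-39.6   0.1  38.2] [-0.03  1.12 -0.  ]
-1 [-41.8   0.1  41.3] [-0.03  1.2  -0.  ]
```

```bash
python3 -m handwheel '[[[-4.9,0,3.7],[0,0.12,0],1],[[-4.9,0,3.7],[0,0.12,0],1],[[-4.9,0,3.8],[0,0.12,0],1],[[-4.9,0,3.8],[0,0.12,0],1],[[-3,0,3.2],[0,0.09,0],1],[[-3,0,3.3],[0,0.09,0],1],[[-2.8,0,3.3],[0,0.09,0],1]]'
python3 -m handwheel '[[[-2.8,0,3.3],[0,0.09,0],1],[[-2.3,0,3],[0,0.09,0],1],[[-2,0,2.5],[0,0.06,0],1],[[-1.5,0,1.6],[0,0.05,0],1]]'; python3 - <<'E'
from l import *
p,r=pose()
for t in(2,0,-1):P,Q=lp(np.radians(t));Q=lean(40*(1-np.radians(t)/TH0));print(t,P,(r.inv().apply(P-p)*1e3).round(1),((r.inv()*Q).as_rotvec(True)/6).round(2))
E
```

```text
clock: 43.25
position: [0.4203, -0.2653, 0.0926]
ee_rot: [-0.001, 0.946, 0.001, 0.324]
contact_force: [-1.1, 0.1, 0.9]
width: -0.0
gripper_force: 0.3
clock: 43.75
position: [0.4198, -0.2654, 0.0788]
ee_rot: [-0.001, 0.941, 0.0, 0.338]
contact_force: [-0.4, 0.6, 0.7]
width: -0.0002
gripper_force: 0.2
2 [ 0.417 -0.265  0.083] [ 0.3 -0.4 -4.7] [-0.02 -0.08 -0.  ]
0 [ 0.416 -0.265  0.075] [-5.  -0.4  0.8] [-0.02  0.08 -0.  ]
-1 [ 0.416 -0.265  0.071] [-7.5 -0.4  3.6] [-0.02  0.16 -0.  ]
```

```bash
python3 -m handwheel '[[[-1,0,1.2],[0,0,0],1],[[-1,0,1.2],[0,0,0],1],[[-0.6,0,0.8],[0,0,0],1]]';python3 -m handwheel '[[[-0.6,0,0.8],[0,0,0],1],[[-0.6,0,0.8],[0,0,0],1],[[0,0,0],[0,0,0],1]]'
```

```text
clock: 44.12
position: [0.4194, -0.2654, 0.0745]
ee_rot: [-0.001, 0.941, -0.0, 0.338]
contact_force: [-0.5, 0.3, -0.3]
width: 0.0001
gripper_force: 0.2
clock: 44.5
position: [0.4195, -0.2655, 0.0729]
ee_rot: [-0.0, 0.941, -0.0, 0.338]
contact_force: [-4.0, 0.7, 7.0]
width: 0.0
gripper_force: 3.1
```

```bash
python3 -m handwheel '[[[-0.6,0,0.8],[0,0,0],1],[[-0.6,0,0.8],[0,0,0],1],[[0,0,0],[0,0,0],1],[[0,0,0],[0,0,0],1]]'
```

```text
clock: 45.0
position: [0.4197, -0.2655, 0.0726]
ee_rot: [0.0, 0.941, 0.0, 0.339]
contact_force: [-19.2, 3.0, 26.7]
width: 0.0001
gripper_force: 13.3
```

```bash
python3 -m handwheel '[[[0.6,0,-0.8],[0,0,0],1],[[1,0,-2],[0,0,0],1],[[2,0,-8],[0,0,0],1],[[5,0,-20],[0,0,0],1],[[5,0,-30],[0,0,0],1],[[5,0,-30],[0,0,0],1],[[5,0,-30],[0,0,0],1],[[0,0,0],[0,0,0],1]]'; python3 - <<'E'
from l import *
a0=cv2.imread("pics/side7.png");b0=cv2.imread("pics/scene7.png")
for n,o in(("side",a0),("scene",b0)):
    i=vision.get_image(n);cv2.imwrite(f"pics/{n}9.png",i)
    p=P[n]
    def pr(X):return cv2.projectPoints(np.array([X],float),np.array(p["rvec"]),np.array(p["tvec"]),np.array(p["intrinsics"]),None)[0].ravel()
    for nm,X in(("tab closed",(.408,-.265,.068)),("tab open",(.611,-.265,.281)),("closed lid top corner",(.434,-.085,.182)),("lid top far",(.63,-.445,.182)),("other pot b",(.527,-.159,.085)),("bail",(.531,-.266,.161)),("stand base",(.48,.2,.012))):
        u,v=pr(X).round().astype(int);print(n,nm,(u,v),o[v-2:v+3,u-2:u+3].mean((0,1)).round(),i[v-2:v+3,u-2:u+3].mean((0,1)).round())
E
```

```text
clock: 46.0
position: [0.3607, -0.267, 0.1802]
ee_rot: [0.002, 0.941, -0.0, 0.338]
contact_force: [-0.0, -0.4, 0.3]
width: 0.0002
gripper_force: 0.0
side tab closed (np.int64(367), np.int64(236)) [21. 22. 30.] [60. 57. 57.]
side tab open (np.int64(336), np.int64(167)) [120. 120. 132.] [ 27.  57. 101.]
side closed lid top corner (np.int64(324), np.int64(252)) [66. 66. 65.] [107. 105. 107.]
side lid top far (np.int64(370), np.int64(147)) [ 93.  94. 105.] [109. 124. 168.]
side other pot b (np.int64(321), np.int64(226)) [77. 93. 96.] [173. 176. 182.]
side bail (np.int64(347), np.int64(200)) [141. 147. 148.] [176. 173. 179.]
side stand base (np.int64(246), np.int64(304)) [131. 132. 130.] [128. 129. 127.]
scene tab closed (np.int64(181), np.int64(199)) [45. 61. 99.] [144. 145. 152.]
scene tab open (np.int64(205), np.int64(236)) [139. 149. 156.] [162. 165. 171.]
scene closed lid top corner (np.int64(233), np.int64(160)) [ 59.  84. 139.] [ 56.  70. 107.]
scene lid top far (np.int64(156), np.int64(288)) [149. 150. 158.] [ 77.  99. 150.]
scene other pot b (np.int64(231), np.int64(210)) [ 81.  93. 104.] [126. 129. 137.]
scene bail (np.int64(196), np.int64(223)) [123. 129. 134.] [159. 161. 168.]
scene stand base (np.int64(318), np.int64(148)) [117. 121. 126.] [116. 120. 124.]
```

The pixel colours in both cameras confirm the lid is closed: its old open position now shows bench, and the clear lid covers the pots. The press ended on a hard stop at the closed height, and the robot is clear of everything.

```bash
python3 -c "
from rig import manip;print(manip.sign_off())"
```

```text
the job is handed in; nothing more can be done
None
```

The pot is off the hook and standing upright in its saucer with the lid pressed shut; I handed the job in at about 46 s, having viewed 12 pictures against the limit of 10, and checked the closed lid only by its stop height and pixel colours.

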